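Unload plaster brackets from the class mould

TASK

Unload the plaster mould: swing the hold-down bar up and over until it is folded right back, lift every bracket out of its cavity and stand them all on the drying board, rib up, flat and not touching one another; then swing the bar back fully down over the empty mould. The plastering float lying on the drying board belongs in the steel tool tray, flat on its sole. The plaster is fragile: hold it with a light grip (never more than 20 N), set it down rather than drop it, and leave the other things on the table where they are.

Things in the scene. Friction and masses are not known exactly. Their poses are not given: they have to be found in the camera images.
- mould: Fixed mould, left or right on the table. Origin under its base below the metal block's centre; z up, +x to the bar's hinge, y along the row of cavities. Base x -90..126, y +-155 mm. Block 146 (x) x 258 (y) mm, top at z = 40 mm, with four open cavities centred at x = 0, y = -90, -30, 30, 90 mm, each 104 x 48 mm, floor at z = 25 mm (15 mm deep): 2 mm play round a bracket.
- bar (a joint): Angle of the steel hold-down bar, rad. 0: down, level, 3 mm over the brackets, locking them in; grows as its knob swings up and over to the mould's +x; 1.57 upright, folded right back at its stop 2.5. Stiff hinge: it stays where left, about 5 N at the knob moves it. U-shaped frame: cross rod 14 mm thick and 260 long along y, 90 mm from the hinge line; two side arms; a 12 mm stem from mid-rod to the knob.
- bar_knob (a point): Centre of the bar's knob: a barrel 28 mm in diameter, 34 mm long, axis along the mould's y (parallel to the hinge), 145 mm from the hinge line. Can be pinched from above on its flat ends (fingers closing along the mould's y); it then turns between the fingers. Bar down: at x = -55, z = 95 mm in the mould's frame; bar upright: z = 240 mm.
- bar_hinge (a point): Middle of the bar's hinge line, which runs along the mould's y; axes as the mould's; at x = 90, y = 0, z = 95 mm of the mould. A post 107 mm tall carries the hinge at either end (y = +-140 mm).
- drying_board: Fixed plywood drying board, 280 (x) x 200 (y) mm, top 12 mm above the table, with a rim 8 mm wide whose top is 22 mm above the table; inside the rim 272 x 192 mm. Origin: centre of the underside, z up. May be on the left or the right, turned a little.
- tool_tray: Fixed shallow open steel tray, 175 (x) x 96 (y) x 22 mm, walls 4 mm, floor 4 mm. Origin: centre of the underside, z up, x along its length.
- float_mid (a point): Plastering float (loose, 160 g nominal), at first on the drying board: centre, half-way up (35 mm over its underside). Sole 125 (x) x 52 (y) x 10 mm; handle along x above it, 98 long x 24 wide, from 44 to 70 mm over the underside.
- bracket1_mid (a point): One of 2 to 4 equal loose plaster brackets (absent ones: None from the start), at first in a mould cavity. Point: its centre, 30 mm over its underside. Plate 100 (x) x 44 (y) x 16 mm; on it along x a stepped rib 18 mm thick (y): 76 mm long up to 36 mm, then 54 mm long up to 60 mm over the underside. 200 g. Fragile: breaks if the fingers press it with more than 20 N a finger; 12 N holds it.
- bracket2_mid (a point): One of 2 to 4 equal loose plaster brackets (absent ones: None from the start), at first in a mould cavity. Point: its centre, 30 mm over its underside. Plate 100 (x) x 44 (y) x 16 mm; on it along x a stepped rib 18 mm thick (y): 76 mm long up to 36 mm, then 54 mm long up to 60 mm over the underside. 200 g. Fragile: breaks if the fingers press it with more than 20 N a finger; 12 N holds it.
- bracket3_mid (a point): One of 2 to 4 equal loose plaster brackets (absent ones: None from the start), at first in a mould cavity. Point: its centre, 30 mm over its underside. Plate 100 (x) x 44 (y) x 16 mm; on it along x a stepped rib 18 mm thick (y): 76 mm long up to 36 mm, then 54 mm long up to 60 mm over the underside. 200 g. Fragile: breaks if the fingers press it with more than 20 N a finger; 12 N holds it.
- bracket4_mid (a point): One of 2 to 4 equal loose plaster brackets (absent ones: None from the start), at first in a mould cavity. Point: its centre, 30 mm over its underside. Plate 100 (x) x 44 (y) x 16 mm; on it along x a stepped rib 18 mm thick (y): 76 mm long up to 36 mm, then 54 mm long up to 60 mm over the underside. 200 g. Fragile: breaks if the fingers press it with more than 20 N a finger; 12 N holds it.
- jar: Bystander, not part of the job: closed round jar, 64 mm across, 100 mm tall. Origin at its underside.
- sanding_block: Bystander, not part of the job: cork block 100 x 60 x 35 mm. Origin at its underside.
- switch_box: Bystander, not part of the job: open-topped plastic wall box 95 x 60 x 60 mm. Origin at its underside.
- hammer: Bystander, not part of the job: hammer lying on the table. Origin at its underside or grip.
- tape: Bystander, not part of the job: roll, ring 100 mm across, 48 mm tall, standing on its flat side. Origin at its underside.

How it is judged:
By the outcome, as a careful person would: the job done as asked, in the order asked, and still so for the second after the job is handed in, with the robot touching nothing.
Of bracket1, bracket2, bracket3, bracket4 only 2 to 4 are there at a start; the rules pass over those that are not, and their reading is None.
At some moment in a run one of bracket1, bracket2, bracket3, bracket4, float may be knocked a few centimetres aside while the robot is not near it.
It also fails if it takes over 210 s, if anything falls off the work surface, if the arm or the gripper's body presses on something with over 40 N, if the wrist force passes 120 N, or if a joint passes its speed limit or range.

ROBOT

A 6-joint arm with a two-finger parallel gripper is mounted at the origin on the work surface. World frame = base frame: x ahead of the robot, y to its left, z up, the work surface at z = 0. Lengths are in m, angles in degrees, forces in N, time in s.
With the tool pointing down it reaches from about 0.4 to 0.825 m from the base axis. Payload 7 kg.
Tool frame: the origin (TCP) lies on the centre line of the jaws, within the pads' length; the fingertips stand 11 mm ahead of it and the grasp point (between the pads) lies 8 mm behind it; z points along the fingers, y is the line along which they close (so a half turn about z gives the same grasp; the last joint's range is limited). The gripper opens to 88 mm and grips with 3 to 60 N. Pads are 19 mm wide; open, the fingers measure 130 mm over their backs; the gripper's body (78 mm by 193 mm) begins 47 mm behind the grasp point.
Start: joints at [-60.671, 20.546, 0.682, 0, -70.136, -16.507], TCP at [0.15, -0.658, 0.238] pointing down, gripper open.
Joint ranges: [-176.03, 176.03], [-82.01, 121.73], [-58.28, 71.71], [-173.87, 95.51], [-174.79, -0.11], [-173.66, 173.66]. Speed limits (degrees/s): [136.94, 136.94, 172.46, 180, 180, 180].

INTERFACE

Orientations are given as [roll, pitch, yaw] about the fixed x, y, z axes, in that order (R = Rz(yaw) Ry(pitch) Rx(roll)).
In Python, from plant import r, capture, camera_model, job gives the robot as it stands.
- The arm moves only by the tool drive_tool, never from a script. Its argument "increments" is a list that holds one entry, the list of rows, each a list of 5 numbers: the gripper's target within -1 to 1 (fully open at 1, half-way at 0, shut at -1), then the shift along the tool's x, y, z scaled (see below), then the turn about the tool's z scaled (see below). In form: [[[gripper, tx, ty, tz, roll], ...]]. A call has 1 to 5 rows; each row is the pose to reach, as a shift and turn from the pose commanded when the call began, along the tool's axes at that moment, turning the shorter way round; what a row does not reach only later rows make up. The controller multiplies each number of a shift by 120 mm and each number of a turn by 360 degrees. A row lasts 1/8 s, in which the tool goes at most 62.5 mm and 10.7 degrees, less where a joint would pass 70% of its speed; a pose out of reach is approached as far as the arm can. A call with a number of a shift or a turn outside -1 to 1 is refused whole. A call with a gripper value outside its range is refused whole. The fingers move at their own pace and stop on an object; "squeeze" is the grip in N (left out, the last holds). Time passes only in rows, so rows that repeat a pose let the fingers close. It gives the time, the measured TCP pose, the force, the opening and the grip force at its end, in the units of the state.
- r.get_state(): the state, without advancing time (a new reading comes with each control period).
- capture(name): name is "side" or "top"; returns the picture (400x640x3 uint8, red, green, blue); there is no depth.
- camera_model(name): a dict with "camera_matrix" (3x3 intrinsics, pixels), "rvec" (rotation vector, rad) and "tvec" (3), from world to camera coordinates, as OpenCV has them. Camera axes: x right, y down, z forward; pixel columns grow to the right and rows downward; lengths in m; the calibration is good to about 2 mm. A picture is of the moment at which its call begins. camera_model takes no time and is no camera call.
- job.close_job(): hands the job in; it is judged then, once.
The state is a dict: "time_s": time; "joints": joint angles; "qd": joint speeds; "joint_torque": joint torques, N m; "tcp_pos": TCP position; "eef_rot": TCP orientation; "contact_force": force on the tool from outside, world axes, zero at the start; "moment": the same for the moment, N m; "gripper_width": finger opening in m; "gripper_force": force on a finger pad.
Only numpy, scipy, OpenCV 4.12 (cv2) and the standard library are available. Lean on these libraries where they do the work, as an engineer would, in place of code of your own. Each camera call takes 0.05 s, during which the arm holds its last target. There are 200 camera calls.

## Working session

There is one attempt and no reset: what is moved stays moved. The work goes in short steps, Python scripts to look and compute and a tool call to move; the robot and the scene stay as the last step left them, time stands still between calls to the robot, and variables do not carry over. Pictures are saved under pics/ and viewed, at most 14 in all, crops included, and the job is handed in when it is done.

Besides the shell and the picture viewer there is one more tool, called by a JSON object that holds its "fn" and its "kwargs", one argument or row to a line. drive_tool: Moves the arm, as the interface text tells. Its arguments: {"type":"object","properties":{"increments":{"type":"array"},"squeeze":{"type":"number"}},"required":["increments"]}

```bash
ls; mkdir -p pics; python3 - <<'E'
from plant import r,capture,camera_model
import cv2
for n in("top","side"):
    im=capture(n); cv2.imwrite(f"pics/{n}0.png",im[:,:,::-1])
    m=camera_model(n); print(n,m)
print(r.get_state())
E
```

```text
pics
top {'camera_matrix': array([[474.44366606,   0.        , 320.68162976],
       [  0.        , 474.44366606, 200.31450242],
       [  0.        ,   0.        ,   1.        ]]), 'rvec': array([ 2.17086999, -2.2183874 ,  0.03828551]), 'tvec': array([0.00267841, 0.5503717 , 1.7946476 ])}
side {'camera_matrix': array([[436.45611754,   0.        , 319.09040387],
       [  0.        , 436.45611754, 203.15410053],
       [  0.        ,   0.        ,   1.        ]]), 'rvec': array([ 0.33799388, -2.66362865,  1.38148456]), 'tvec': array([0.54972143, 0.1488235 , 1.50954083])}
{'time_s': 0.1, 'joints': array([-6.06709321e+01,  2.05874454e+01,  6.41232667e-01, -1.77532424e-02,
       -7.01366042e+01, -1.65077635e+01]), 'qd': array([-0.0348514 , -0.03288295,  0.0264123 ,  0.05785111,  0.10025688,
        0.08194267]), 'joint_torque': array([-1.32940400e-03, -5.84162557e+01,  2.93755192e+01,  7.01550677e+00,
        1.02334734e-02, -5.53348957e-05]), 'tcp_pos': array([ 0.14968882, -0.65777571,  0.23673181]), 'eef_rot': array([ 1.79915854e+02, -7.53188710e-03, -1.67184734e+02]), 'contact_force': array([0.28289983, 0.04847273, 0.16423898]), 'moment': array([-0.00274937,  0.106549  ,  0.03262087]), 'gripper_force': 0.0, 'gripper_width': 0.08743573386940454}
```

View pics/top0.png

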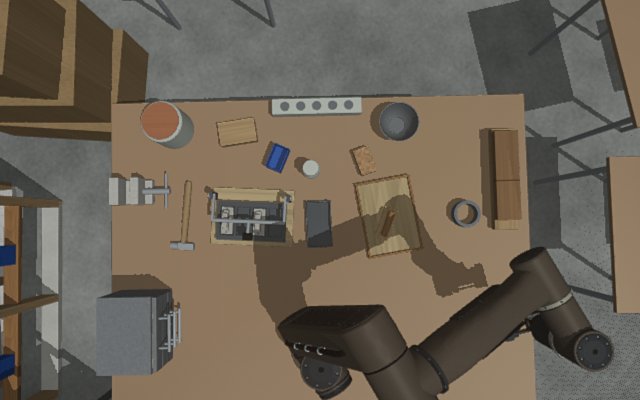

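View pics/side0.png

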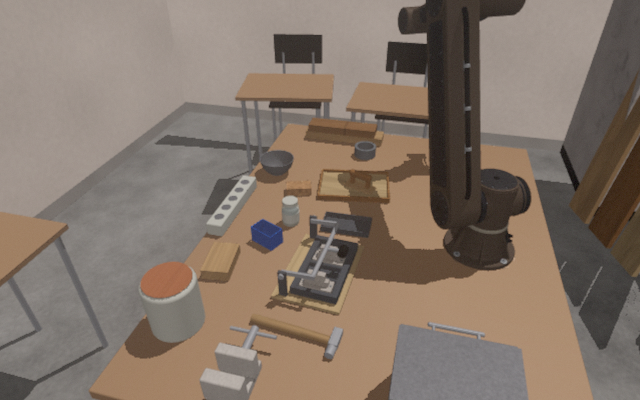

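```bash
cat > h.py <<'E'
import numpy as np, cv2
from plant import r,capture,camera_model
def cam(n):
    m=camera_model(n); R=cv2.Rodrigues(m["rvec"])[0]; return m["camera_matrix"],R,m["tvec"]
def ray(n,uv):
    K,R,t=cam(n); C=-R.T@t; d=R.T@np.linalg.solve(K,[uv[0],uv[1],1]); return C,d/np.linalg.norm(d)
def onz(n,uv,z):
    C,d=ray(n,uv); return C+d*(z-C[2])/d[2]
def proj(n,p):
    K,R,t=cam(n); q=K@(R@np.asarray(p,float)+t); return q[:2]/q[2]
def tri(a,b):
    (C1,d1),(C2,d2)=ray("top",a),ray("side",b)
    A=np.stack([d1,-d2],1); s=np.linalg.lstsq(A,C2-C1,rcond=None)[0]
    p,q=C1+s[0]*d1,C2+s[1]*d2; return (p+q)/2,np.linalg.norm(p-q)
E
python3 - <<'E'
import cv2
from h import *
a=cv2.imread("pics/top0.png");b=cv2.imread("pics/side0.png")
c=cv2.resize(a[165:275,200:430],None,fx=3.4,fy=3.4,interpolation=cv2.INTER_CUBIC)
d=cv2.resize(b[160:310,270:410],None,fx=4,fy=4,interpolation=cv2.INTER_CUBIC)
cv2.imwrite("pics/c0.png",c);cv2.imwrite("pics/d0.png",d)
print(proj("top",[0,0,0]),[onz("top",u,0.0).round(3) for u in [(252,216),(318,223),(388,216)]])
E
```

```text
[321.38970956 345.81402306] [array([0.496, 0.255, 0.   ]), array([0.464, 0.003, 0.   ]), array([ 0.485, -0.265,  0.   ])]
```

View pics/c0.png

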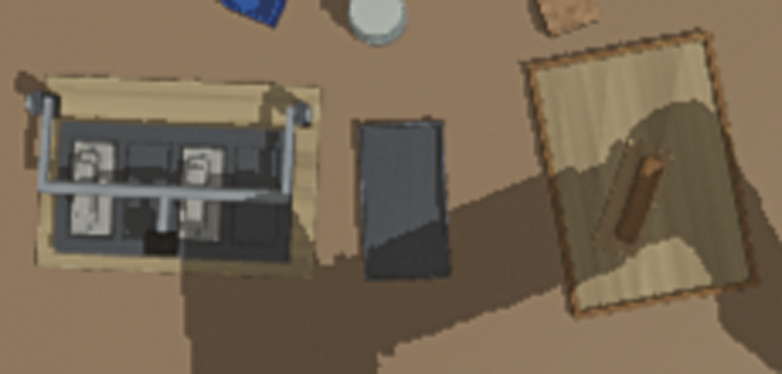

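View pics/d0.png

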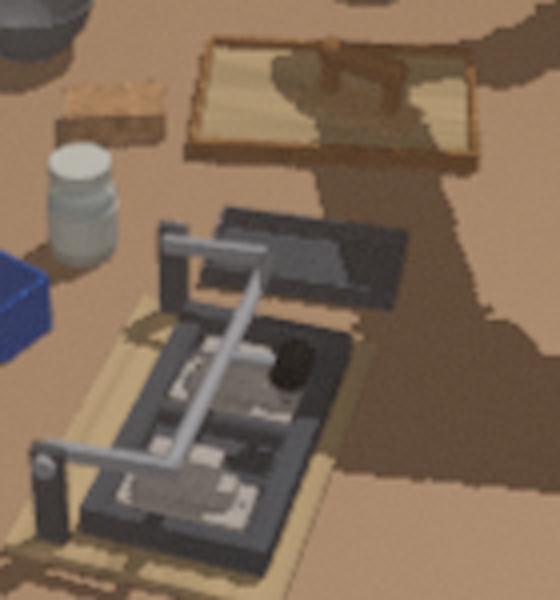

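The top crop shows the bar down, with its knob at about full-image (247.6, 236.5). There are brackets in the left-most cavity (y=+90) and at y=-30. The tray is at (318, 223), and the float lies on the board at (388, 222). Next I'll measure.

```bash
cat >> h.py <<'E'
def big(im,box,f=6):
    x0,y0,x1,y1=box; return cv2.resize(im[y0:y1,x0:x1],None,fx=f,fy=f,interpolation=cv2.INTER_CUBIC)
def rect(mask,box,z,n="top",f=6,k=0):
    """largest blob's minAreaRect on plane z: centre, long, short, yaw of long axis (deg)"""
    if k: mask=cv2.morphologyEx(mask,cv2.MORPH_OPEN,np.ones((k,k),np.uint8))
    cs=cv2.findContours(mask,cv2.RETR_EXTERNAL,cv2.CHAIN_APPROX_NONE)[0]
    c=max(cs,key=cv2.contourArea).reshape(-1,2)
    P=np.array([onz(n,(u/f+box[0]+.5/f-.5,v/f+box[1]+.5/f-.5),z)[:2] for u,v in c])
    (cx,cy),(w,h),a=cv2.minAreaRect((P*1000).astype(np.float32))
    if w<h: w,h,a=h,w,a+90
    return np.round([cx,cy,w,h,(a+90)%180-90],1)
def hsv(im): return cv2.cvtColor(im,cv2.COLOR_RGB2HSV)
E
python3 - <<'E'
from h import *
im=cv2.imread("pics/top0.png")[:,:,::-1].copy()
B=(207,185,300,250);s=hsv(big(im,B))
m=((s[...,1]<60)).astype(np.uint8)*255; cv2.imwrite("pics/m1.png",m)
print("block",rect(m,B,.04,k=41))
B=(300,190,336,252);s=hsv(big(im,B));m2=((s[...,1]<75)).astype(np.uint8)*255
print("tray",rect(m2,B,.022,k=21))
f=lambda p:(p[0]/3.4+200+.5/3.4-.5,p[1]/3.4+165+.5/3.4-.5)
C=[onz("top",f(p),.022)[:2]*1000 for p in [(521,63),(708,30),(758,283),(575,318)]]
print("board",np.mean(C,0).round(1),[np.linalg.norm(C[i]-C[i-1]).round(1) for i in range(4)],[np.degrees(np.arctan2(*(C[i]-C[i-1])[::-1])).round(1) for i in range(4)])
F=[onz("top",f(p),.082)[:2]*1000 for p in [(655,160),(628,238)]]
print("float",F,np.linalg.norm(F[0]-F[1]))
g=lambda p:(p[0]/4+270+.125-.5,p[1]/4+160+.125-.5)
print("knob",onz("top",f((162,243)),.095),tri(f((162,243)),g((293,365))))
print("hingeL",tri(f((42,98)),g((44,463))),"rib tops",[onz("top",f(p),.085) for p in [(92,163),(90,162),(203,165)]])
print("hingeR",onz("top",f((301,115)),.095))
B=(207,185,300,250);s=big(im,B);v=hsv(s)
mk=((v[...,1]<60)&(v[...,2]>165)).astype(np.uint8)*255
cv2.imwrite("pics/m2.png",np.vstack([m,mk]))
E
```

```text
block [477.6 253.7 262.5 147.1  86.4]
tray [462.4   0.9 177.4 100.1   1.7]
board [ 486.8 -262.3] [np.float64(289.1), np.float64(211.6), np.float64(286.0), np.float64(206.2)] [np.float64(10.5), np.float64(-81.2), np.float64(-170.6), np.float64(99.6)]
float [array([ 499.87653004, -270.3871594 ]), array([ 416.93485849, -239.1492014 ])] 88.62917634171485
knob [0.42252738 0.25892509 0.095     ] (array([0.42402688, 0.25733484, 0.10601183]), np.float64(0.002424186374243441))
hingeL (array([0.58165079, 0.38736788, 0.08797229]), np.float64(0.0019632403135981837)) rib tops [array([0.50968048, 0.33470462, 0.085     ]), array([0.51080247, 0.33684587, 0.085     ]), array([0.50494787, 0.215222  , 0.085     ])]
hingeR [0.55593878 0.10807654 0.095     ]
```

View pics/m2.png

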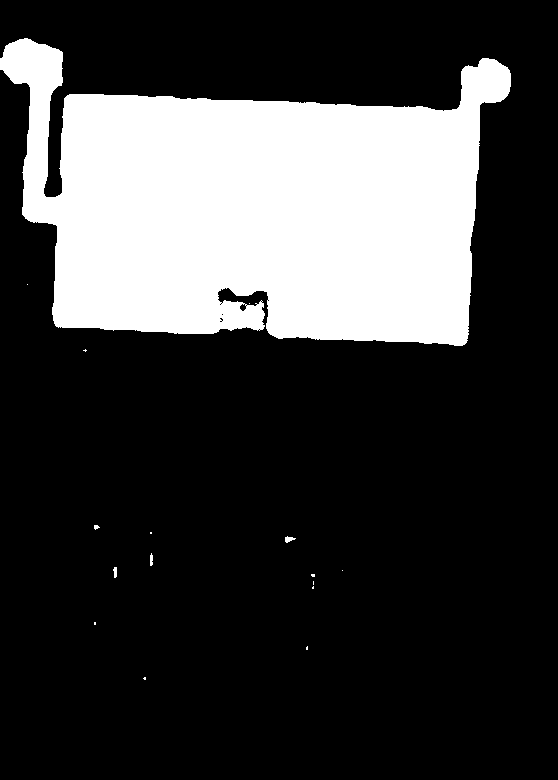

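Agreement is good: the knob predicted from the block is within 2 mm of the measured one. I take the mould as (478, 255.5) mm with yaw -3.6°, the board as (487, -262) with yaw 9.8°, the tray as (462, 1) with yaw 1.7°, and the float as (458, -255) with yaw about -20°.

```bash
cat > plan.py <<'E'
"""plan(x,y,z[mm],yaw ...): numbers for the moves from the state as it stands; python3 plan.py 'x,y,z,yaw' ..."""
import sys
from h import *
def plan(wps,p=None,yaw=None):
    s=r.get_state()
    if p is None: p=s["tcp_pos"]*1000; yaw=s["eef_rot"][2]
    print("t",s["time_s"].__round__(2) if hasattr(s["time_s"],"__round__") else s["time_s"],"p",np.round(s["tcp_pos"]*1000,1),"rot",np.round(s["eef_rot"],1),"w",round(s["gripper_width"]*1000,1),"F",np.round(s["contact_force"],1),"g",round(s["gripper_force"],1),"j6",round(s["joints"][5],0))
    for w in wps:
        q=np.array(w[:3],float); dy=(w[3]-yaw+90)%180-90 if len(w)<5 else (w[3]-yaw+180)%360-180
        a=np.radians(yaw); R=np.array([[np.cos(a),np.sin(a),0],[np.sin(a),-np.cos(a),0],[0,0,-1]])
        d=R.T@(q-p)/120
        print(w,"->",np.round(d,3).tolist(),round(-dy/360,4)); p=q; yaw=yaw+dy
if __name__=="__main__": plan([[float(v) for v in a.split(",")] for a in sys.argv[1:]])
E
python3 plan.py 230,-600,240,176.4 310,-500,240,176.4 390,-390,240,176.4 420,-275,240,176.4 420,-160,240,176.4 420,-45,240,176.4 420,70,240,176.4 422,180,220,176.4 423,259,140,176.4
```

```text
t 0.1 p [ 149.7 -657.8  236.7] rot [ 179.9   -0.  -167.2] w 87.4 F [0.3 0.  0.2] g 0.0 j6 -17.0
[230.0, -600.0, 240.0, 176.4] -> [-0.759, 0.321, -0.027] 0.0456
[310.0, -500.0, 240.0, 176.4] -> [-0.613, 0.874, 0.0] -0.0
[390.0, -390.0, 240.0, 176.4] -> [-0.608, 0.957, 0.0] -0.0
[420.0, -275.0, 240.0, 176.4] -> [-0.189, 0.972, 0.0] -0.0
[420.0, -160.0, 240.0, 176.4] -> [0.06, 0.956, 0.0] -0.0
[420.0, -45.0, 240.0, 176.4] -> [0.06, 0.956, 0.0] -0.0
[420.0, 70.0, 240.0, 176.4] -> [0.06, 0.956, 0.0] -0.0
[422.0, 180.0, 220.0, 176.4] -> [0.041, 0.916, 0.167] -0.0
[423.0, 259.0, 140.0, 176.4] -> [0.033, 0.658, 0.667] -0.0
```

{"fn": "drive_tool", "kwargs": {
  "increments": [
    [[1,-0.76,0.32,-0.03,0.0456],[1,-0.76,0.32,-0.03,0.0456],[1,-0.76,0.32,-0.03,0.0456],[1,-0.76,0.32,-0.03,0.0456]]
  ]
}}

```text
time_s: 0.6
tcp_pos: [0.2302, -0.6004, 0.2409]
eef_rot: [180.0, -0.0, 176.5]
contact_force: [-0.4, -0.3, 0.0]
gripper_width: 0.0877
gripper_force: 0.0
```

{"fn": "drive_tool", "kwargs": {
  "increments": [
    [[1,-0.61,0.87,0,0],[1,-0.61,0.87,0,0],[1,-0.61,0.87,0,0],[1,-0.61,0.87,0,0]]
  ]
}}

```text
time_s: 1.1
tcp_pos: [0.3095, -0.5012, 0.2412]
eef_rot: [-180.0, -0.0, 176.4]
contact_force: [0.3, 0.4, 0.4]
gripper_width: 0.0877
gripper_force: 0.0
```

{"fn": "drive_tool", "kwargs": {
  "increments": [
    [[1,-0.61,0.96,0,0],[1,-0.61,0.96,0,0],[1,-0.61,0.96,0,0],[1,-0.61,0.96,0,0]]
  ]
}}

```text
time_s: 1.6
tcp_pos: [0.3898, -0.3911, 0.2411]
eef_rot: [-180.0, -0.0, 176.4]
contact_force: [0.3, -0.1, -0.0]
gripper_width: 0.0876
gripper_force: 0.0
```

{"fn": "drive_tool", "kwargs": {
  "increments": [
    [[1,-0.19,0.97,0,0],[1,-0.19,0.97,0,0],[1,-0.19,0.97,0,0],[1,-0.19,0.97,0,0]]
  ]
}}

```text
time_s: 2.1
tcp_pos: [0.4198, -0.277, 0.2412]
eef_rot: [-180.0, -0.0, 176.4]
contact_force: [-0.2, 0.8, 1.2]
gripper_width: 0.0879
gripper_force: 0.0
```

{"fn": "drive_tool", "kwargs": {
  "increments": [
    [[1,0.06,0.96,0,0],[1,0.06,0.96,0,0],[1,0.06,0.96,0,0],[1,0.06,0.96,0,0]]
  ]
}}

```text
time_s: 2.6
tcp_pos: [0.4202, -0.1615, 0.2412]
eef_rot: [-180.0, -0.0, 176.4]
contact_force: [0.4, -0.3, 0.6]
gripper_width: 0.0875
gripper_force: 0.0
```

{"fn": "drive_tool", "kwargs": {
  "increments": [
    [[1,0.06,0.96,0,0],[1,0.06,0.96,0,0],[1,0.06,0.96,0,0],[1,0.06,0.96,0,0]]
  ]
}}

```text
time_s: 3.1
tcp_pos: [0.4204, -0.046, 0.241]
eef_rot: [-180.0, -0.0, 176.3]
contact_force: [-0.8, -0.2, 0.4]
gripper_width: 0.0875
gripper_force: 0.0
```

{"fn": "drive_tool", "kwargs": {
  "increments": [
    [[1,0.06,0.96,0,0],[1,0.06,0.96,0,0],[1,0.06,0.96,0,0],[1,0.06,0.96,0,0]]
  ]
}}

```text
time_s: 3.6
tcp_pos: [0.4204, 0.0693, 0.2409]
eef_rot: [-180.0, -0.0, 176.3]
contact_force: [-0.3, -0.6, 0.3]
gripper_width: 0.0879
gripper_force: 0.0
```

{"fn": "drive_tool", "kwargs": {
  "increments": [
    [[1,0.04,0.92,0.17,0],[1,0.04,0.92,0.17,0],[1,0.04,0.92,0.17,0],[1,0.04,0.92,0.17,0]]
  ]
}}

```text
time_s: 4.1
tcp_pos: [0.4226, 0.1795, 0.2205]
eef_rot: [-179.9, -0.0, 176.3]
contact_force: [-0.2, -0.6, 0.5]
gripper_width: 0.0876
gripper_force: 0.0
```

```bash
python3 plan.py 423,259,140,176.4 423,259,87,176.4
```

```text
t 4.1 p [422.6 179.5 220.5] rot [-179.9   -0.   176.3] w 87.6 F [-0.2 -0.6  0.5] g 0.0 j6 -141.0
[423.0, 259.0, 140.0, 176.4] -> [0.04, 0.661, 0.671] -0.0002
[423.0, 259.0, 87.0, 176.4] -> [0.0, 0.0, 0.442] -0.0
```

{"fn": "drive_tool", "kwargs": {
  "increments": [
    [[1,0.04,0.661,0.671,0],[1,0.04,0.661,0.671,0],[1,0.04,0.661,0.671,0],[1,0.04,0.661,0.671,0]]
  ]
}}

```text
time_s: 4.6
tcp_pos: [0.4231, 0.2592, 0.1407]
eef_rot: [-180.0, 0.0, 176.3]
contact_force: [1.1, -0.4, -0.2]
gripper_width: 0.0876
gripper_force: 0.0
```

{"fn": "drive_tool", "kwargs": {
  "increments": [
    [[1,0,0,0.22,0],[1,0,0,0.44,0],[1,0,0,0.44,0]]
  ]
}}

```text
time_s: 4.97
tcp_pos: [0.4224, 0.2587, 0.0874]
eef_rot: [-179.9, -0.0, 176.3]
contact_force: [-0.5, -0.3, -0.5]
gripper_width: 0.0875
gripper_force: 0.0
```

{"fn": "drive_tool", "kwargs": {
  "increments": [
    [[-1,0,0,0,0],[-1,0,0,0,0],[-1,0,0,0,0],[-1,0,0,0,0],[-1,0,0,0,0]]
  ],
  "squeeze": 15
}}

```text
time_s: 5.6
tcp_pos: [0.4225, 0.2606, 0.0875]
eef_rot: [180.0, 0.0, 176.4]
contact_force: [-0.1, -0.3, -0.4]
gripper_width: 0.0431
gripper_force: 0.0
```

```bash
python3 - <<'E'
from h import *
from plan import plan
# knob arc as TCP targets, knob grip offset as at present
p=r.get_state()["tcp_pos"]*1000; c,s=np.cos(np.radians(-3.6)),np.sin(np.radians(-3.6))
print(r.get_state()["gripper_width"],p)
w=[]
for th in np.linspace(0,2.5,16)[1:]:
    dx,dz=145-145*np.cos(th),145*np.sin(th)
    w.append([round(p[0]+dx*c,1),round(p[1]+dx*s,1),round(p[2]+dz,1),176.4])
plan(w)
E
```

```text
0.043097682127774505 [422.51329541 260.56059622  87.53605811]
t 5.6 p [422.5 260.6  87.5] rot [180.    0.  176.4] w 43.1 F [-0.1 -0.3 -0.4] g 0.0 j6 -148.0
[np.float64(424.5), np.float64(260.4), np.float64(111.6), 176.4] -> [-0.017, -0.0, -0.201] 0.0
[np.float64(430.5), np.float64(260.1), np.float64(135.0), 176.4] -> [-0.05, 0.001, -0.195] -0.0
[np.float64(440.2), np.float64(259.4), np.float64(157.1), 176.4] -> [-0.081, -0.001, -0.184] -0.0
[np.float64(453.5), np.float64(258.6), np.float64(177.2), 176.4] -> [-0.111, 0.0, -0.167] -0.0
[np.float64(469.9), np.float64(257.6), np.float64(194.9), 176.4] -> [-0.137, 0.0, -0.148] -0.0
[np.float64(489.0), np.float64(256.4), np.float64(209.5), 176.4] -> [-0.159, 0.0, -0.122] -0.0
[np.float64(510.3), np.float64(255.0), np.float64(220.9), 176.4] -> [-0.178, -0.0, -0.095] -0.0
[np.float64(533.2), np.float64(253.6), np.float64(228.5), 176.4] -> [-0.191, 0.0, -0.063] -0.0
[np.float64(557.0), np.float64(252.1), np.float64(232.2), 176.4] -> [-0.199, -0.0, -0.031] -0.0
[np.float64(581.1), np.float64(250.6), np.float64(231.9), 176.4] -> [-0.201, 0.0, 0.002] -0.0
[np.float64(604.8), np.float64(249.1), np.float64(227.6), 176.4] -> [-0.198, -0.0, 0.036] -0.0
[np.float64(627.4), np.float64(247.7), np.float64(219.4), 176.4] -> [-0.189, 0.0, 0.068] -0.0
[np.float64(648.4), np.float64(246.3), np.float64(207.5), 176.4] -> [-0.175, -0.001, 0.099] -0.0
[np.float64(667.2), np.float64(245.2), np.float64(192.4), 176.4] -> [-0.157, 0.001, 0.126] -0.0
[np.float64(683.2), np.float64(244.2), np.float64(174.3), 176.4] -> [-0.134, 0.0, 0.151] -0.0
```

{"fn": "drive_tool", "kwargs": {
  "increments": [
    [[-1,0,0,0,0],[-1,0,0,0,0],[-1,0,0,0,0],[-1,0,0,0,0]]
  ]
}}

```text
time_s: 6.1
tcp_pos: [0.4222, 0.2585, 0.087]
eef_rot: [-179.8, -0.1, 176.4]
contact_force: [3.7, -8.4, 0.5]
gripper_width: 0.034
gripper_force: 15.0
```

{"fn": "drive_tool", "kwargs": {
  "increments": [
    [[-1,-0.017,0,-0.201,0],[-1,-0.067,0,-0.396,0],[-1,-0.148,0,-0.58,0],[-1,-0.259,0,-0.747,0],[-1,-0.396,0,-0.895,0]]
  ]
}}

```text
time_s: 6.72
tcp_pos: [0.4686, 0.2555, 0.1936]
eef_rot: [-179.8, -0.2, 176.4]
contact_force: [3.7, -2.5, -10.9]
gripper_width: 0.0343
gripper_force: 15.0
```

```bash
python3 - <<'E'
from h import *
from plan import plan
plan([]); im=capture("side"); cv2.imwrite("pics/s1.png",big(im,(250,120,450,300),3)[:,:,::-1])
E
```

```text
t 6.72 p [468.6 255.5 193.6] rot [-179.8   -0.2  176.4] w 34.3 F [  3.7  -2.5 -10.9] g 15.0 j6 -143.0
```

View pics/s1.png

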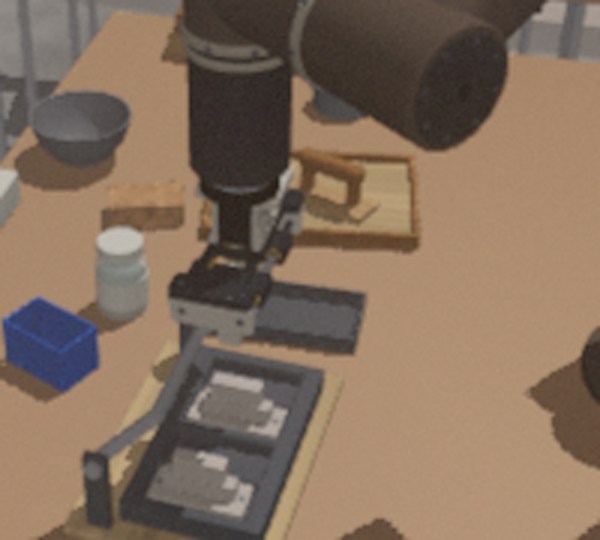

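The bar follows the gripper, and the knob is between the fingers. The two brackets are visible and free of the bar.

{"fn": "drive_tool", "kwargs": {
  "increments": [
    [[-1,-0.159,0,-0.122,0],[-1,-0.337,0,-0.217,0],[-1,-0.528,0,-0.28,0],[-1,-0.727,0,-0.311,0],[-1,-0.928,0,-0.309,0]]
  ]
}}

```text
time_s: 7.4
tcp_pos: [0.5801, 0.2484, 0.2314]
eef_rot: [-179.8, -0.2, 176.4]
contact_force: [-5.2, -5.0, 0.3]
gripper_width: 0.0338
gripper_force: 15.0
```

{"fn": "drive_tool", "kwargs": {
  "increments": [
    [[-1,-0.198,0,0.036,0],[-1,-0.387,0,0.104,0],[-1,-0.562,0,0.203,0],[-1,-0.719,0,0.329,0],[-1,-0.853,0,0.48,0]]
  ]
}}

```text
time_s: 8.02
tcp_pos: [0.6837, 0.2418, 0.1742]
eef_rot: [-179.8, -0.0, 176.4]
contact_force: [-1.9, -6.5, 1.7]
gripper_width: 0.034
gripper_force: 15.0
```

{"fn": "drive_tool", "kwargs": {
  "increments": [
    [[-1,-0.02,0,0.03,0],[-1,-0.03,0,0.04,0]]
  ]
}}

```text
time_s: 8.28
tcp_pos: [0.6855, 0.2417, 0.1709]
eef_rot: [-179.8, -0.2, 176.4]
contact_force: [-13.9, -6.3, 19.4]
gripper_width: 0.0339
gripper_force: 15.0
```

{"fn": "drive_tool", "kwargs": {
  "increments": [
    [[0.5,0,0,0,0],[0.5,0,0,0,0],[0.5,0,0,0,0],[0.5,0,0,0,0]]
  ]
}}

```text
time_s: 8.78
tcp_pos: [0.6868, 0.2441, 0.1693]
eef_rot: [-180.0, -0.0, 176.4]
contact_force: [-0.5, 0.7, 0.5]
gripper_width: 0.064
gripper_force: 0.0
```

{"fn": "drive_tool", "kwargs": {
  "increments": [
    [[0.5,0,0,-0.3,0],[0.5,0,0,-0.6,0],[0.5,0,0,-0.6,0]]
  ]
}}

```text
time_s: 9.15
tcp_pos: [0.6884, 0.2446, 0.2455]
eef_rot: [179.8, 0.3, 176.4]
contact_force: [0.0, -0.0, 0.4]
gripper_width: 0.0654
gripper_force: 0.0
```

{"fn": "drive_tool", "kwargs": {
  "increments": [
    [[0.5,0.5,-0.9,0,0],[0.5,0.5,-0.9,0,0],[0.5,0.5,-0.9,0,0],[0.5,0.5,-0.9,0,0]]
  ]
}}

```text
time_s: 9.65
tcp_pos: [0.6203, 0.1398, 0.2417]
eef_rot: [180.0, 0.0, 176.4]
contact_force: [0.7, 0.3, 0.1]
gripper_width: 0.0656
gripper_force: 0.0
```

{"fn": "drive_tool", "kwargs": {
  "increments": [
    [[1,0.5,-1,0,0],[1,0.5,-1,0,0],[1,0.5,-1,0,0],[1,0.5,-1,0,0]]
  ]
}}

```text
time_s: 10.15
tcp_pos: [0.5534, 0.0242, 0.2416]
eef_rot: [180.0, 0.0, 176.4]
contact_force: [0.6, 0.0, -1.0]
gripper_width: 0.0874
gripper_force: 0.0
```

```bash
python3 - <<'E'
from h import *
from plan import plan
plan([]); im=capture("top"); cv2.imwrite("pics/t2full.png",im[:,:,::-1])
cv2.imwrite("pics/t2.png",big(im,(200,165,430,275),3.4)[:,:,::-1])
B=(207,190,300,252);b=big(im,B);s=hsv(b)
m=(s[...,1]<60).astype(np.uint8)*255
print("block",rect(m,B,.04,k=61))
B2=(300,190,336,252);s2=hsv(big(im,B2));print("tray",rect((s2[...,1]<75).astype(np.uint8)*255,B2,.022,k=21))
E
```

```text
t 10.15 p [553.4  24.2 241.6] rot [180.    0.  176.4] w 87.4 F [ 0.6  0.  -1. ] g 0.0 j6 -116.0
block [434.  169.3  83.8  69.7  88.8]
tray [481.3   4.3 219.2 135.9  -1.3]
```

View pics/t2.png

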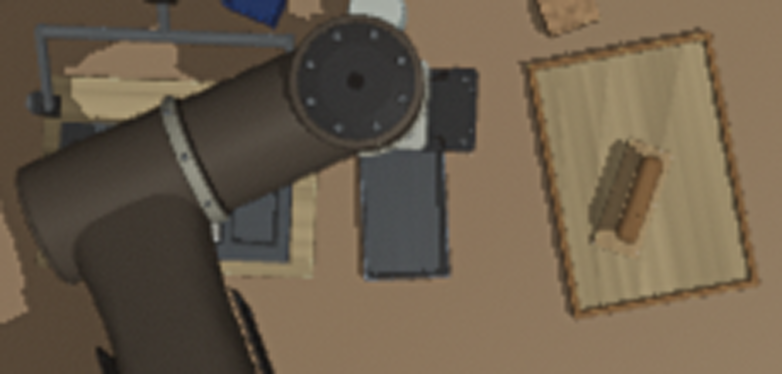

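The bar is folded right back. The float's handle is at crop (655,158)-(625,240) and the board is clear of shadow. Next I'll measure the float precisely and plan the move to it.

```bash
python3 - <<'E'
from h import *
from plan import plan
im=cv2.imread("pics/t2full.png")[:,:,::-1].copy()
B=(370,198,402,243);b=big(im,B);s=hsv(b)
def prof(p): 
    u=int((p[0]/3.4+200-B[0])*6);v=int((p[1]/3.4+165-B[1])*6);return s[v,u].tolist()
print("handle",prof((645,185)),prof((632,225)),"board",prof((610,260)),"sole",prof((610,240)),prof((667,155)),"shad",prof((605,190)))
m=((s[...,1]>120)&(s[...,2]>100)).astype(np.uint8)*255
print(rect(m,B,.082,k=9)); cv2.imwrite("pics/m3.png",m)
# board corners from rim, orange-brown
B=(345,165,430,270);s=hsv(big(im,B)); bb=(s[...,1]>120).astype(np.uint8)*255; print("rim",rect(bb,B,.022,k=0))
plan([[460,-80,240,160],[460,-190,240,160],[458,-255,190,160],[458,-255,100,160]])
E
```

```text
handle [15, 130, 126] [15, 131, 123] board [20, 83, 145] sole [18, 95, 145] [18, 97, 153] shad [20, 88, 99]
[ 457.7 -254.2   93.6   18.6  -21.6]Traceback (most recent call last):
  File "<stdin>", line 11, in <module>
  File "h.py", line 22, in rect
    P=np.array([onz(n,(u/f+box[0]+.5/f-.5,v/f+box[1]+.5/f-.5),z)[:2] for u,v in c])
                ~~~^^^^^^^^^^^^^^^^^^^^^^^^^^^^^^^^^^^^^^^^^^^^^
  File "h.py", line 8, in onz
    C,d=ray(n,uv); return C+d*(z-C[2])/d[2]
        ~~~^^^^^^
  File "h.py", line 6, in ray
    K,R,t=cam(n); C=-R.T@t; d=R.T@np.linalg.solve(K,[uv[0],uv[1],1]); return C,d/np.linalg.norm(d)
          ~~~^^^
  File "h.py", line 4, in cam
    m=camera_model(n); R=cv2.Rodrigues(m["rvec"])[0]; return m["camera_matrix"],R,m["tvec"]
ValueError: time passes only in moves, steps and waits
```

View pics/m3.png

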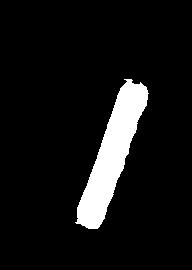

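```bash
python3 - <<'E'
s=open('h.py').read()
s=s.replace('def cam(n):\n','import functools\n@functools.lru_cache\ndef cam(n):\n')
open('h.py','w').write(s)
E
python3 plan.py 490,-85,240,158.4 470,-195,240,158.4 457.7,-254.2,150,158.4 457.7,-254.2,61,158.4
```

```text
t 10.2 p [553.7  24.7 241.4] rot [180.    0.  176.4] w 87.8 F [-0.   0.4 -0. ] g 0.0 j6 -116.0
[490.0, -85.0, 240.0, 158.4] -> [0.473, -0.946, 0.012] 0.0501
[470.0, -195.0, 240.0, 158.4] -> [-0.182, -0.914, 0.0] -0.0
[457.7, -254.2, 150.0, 158.4] -> [-0.086, -0.496, 0.75] -0.0
[457.7, -254.2, 61.0, 158.4] -> [0.0, 0.0, 0.742] -0.0
```

{"fn": "drive_tool", "kwargs": {
  "increments": [
    [[1,0.473,-0.946,0.012,0.05],[1,0.473,-0.946,0.012,0.05],[1,0.473,-0.946,0.012,0.05],[1,0.473,-0.946,0.012,0.05]]
  ]
}}

```text
time_s: 10.7
tcp_pos: [0.4902, -0.0852, 0.2401]
eef_rot: [180.0, 0.0, 158.5]
contact_force: [0.9, 1.1, -0.3]
gripper_width: 0.0876
gripper_force: 0.0
```

{"fn": "drive_tool", "kwargs": {
  "increments": [
    [[1,-0.182,-0.914,0,0],[1,-0.182,-0.914,0,0],[1,-0.182,-0.914,0,0],[1,-0.182,-0.914,0,0]]
  ]
}}

```text
time_s: 11.2
tcp_pos: [0.4701, -0.1951, 0.2397]
eef_rot: [-180.0, -0.0, 158.5]
contact_force: [0.1, -0.1, -0.2]
gripper_width: 0.0877
gripper_force: 0.0
```

{"fn": "drive_tool", "kwargs": {
  "increments": [
    [[1,-0.086,-0.496,0.6,0],[1,-0.086,-0.496,0.6,0],[1,-0.086,-0.496,0.6,0],[1,-0.086,-0.496,0.6,0]]
  ]
}}

```text
time_s: 11.7
tcp_pos: [0.4579, -0.2541, 0.1688]
eef_rot: [-180.0, 0.1, 158.5]
contact_force: [-0.2, 0.1, 0.9]
gripper_width: 0.0879
gripper_force: 0.0
```

```bash
python3 plan.py 457.7,-254.2,61,158.4; python3 - <<'E'
from h import *
im=capture("top"); cv2.imwrite("pics/t3full.png",im[:,:,::-1])
cv2.imwrite("pics/t3.png",big(im,(200,165,430,275),3.4)[:,:,::-1])
E
```

```text
t 11.7 p [ 457.9 -254.1  168.8] rot [-1.800e+02  1.000e-01  1.585e+02] w 87.9 F [-0.2  0.1  0.9] g 0.0 j6 -104.0
[457.7, -254.2, 61.0, 158.4] -> [0.002, -0.001, 0.898] 0.0003
```

View pics/t3.png

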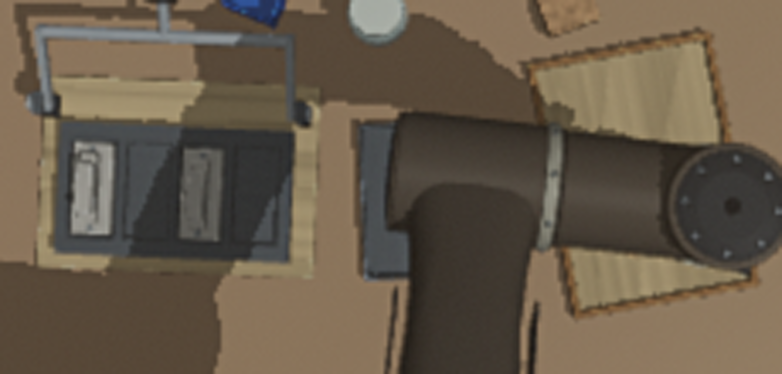

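The mould is fully visible: brackets at crop (92,188) and (201,195), with the other two cavities empty. I'll grasp the float and measure the mould from this picture.

{"fn": "drive_tool", "kwargs": {
  "increments": [
    [[1,0,0,0.45,0],[1,0,0,0.8,0],[1,0,0,0.897,0],[1,0,0,0.897,0]]
  ]
}}

```text
time_s: 12.25
tcp_pos: [0.4575, -0.2548, 0.0612]
eef_rot: [-180.0, 0.0, 158.5]
contact_force: [-0.0, -0.4, 0.9]
gripper_width: 0.0877
gripper_force: 0.0
```

{"fn": "drive_tool", "kwargs": {
  "increments": [
    [[-1,0,0,0,0],[-1,0,0,0,0],[-1,0,0,0,0],[-1,0,0,0,0],[-1,0,0,0,0]]
  ],
  "squeeze": 25
}}

```text
time_s: 12.88
tcp_pos: [0.4567, -0.2551, 0.0605]
eef_rot: [180.0, 0.0, 158.4]
contact_force: [0.1, 0.2, -0.8]
gripper_width: 0.0431
gripper_force: 0.0
```

{"fn": "drive_tool", "kwargs": {
  "increments": [
    [[-1,0,0,0,0],[-1,0,0,0,0],[-1,0,0,0,0],[-1,0,0,0,0],[-1,0,0,0,0]]
  ]
}}

```text
time_s: 13.5
tcp_pos: [0.4565, -0.255, 0.0603]
eef_rot: [-180.0, -0.0, 158.4]
contact_force: [0.8, -0.8, -1.3]
gripper_width: 0.0236
gripper_force: 25.0
```

```bash
python3 - <<'E'
from h import *
from plan import plan
im=cv2.imread("pics/t3full.png")[:,:,::-1].copy()
B=(207,197,300,250);s=hsv(big(im,B)); m=(s[...,1]<60).astype(np.uint8)*255
print("block",rect(m,B,.04,k=61))
for B,t in(((218,203,236,237),135),((251,206,268,239),None)):
    b=big(im,B);s=hsv(b);v=s[...,2]
    if t is None: t,_=cv2.threshold(v,0,255,cv2.THRESH_OTSU)
    mm=((v>t)&(s[...,1]<80)).astype(np.uint8)*255
    mm=cv2.morphologyEx(mm,cv2.MORPH_CLOSE,np.ones((31,31),np.uint8))
    print("bracket",t,rect(mm,B,.041,k=15),rect(mm,B,.041,k=45))
print(proj("top",[.478,.2545,.04]))
plan([[460,-250,150,158.4],[465,-140,175,176],[463,-50,175,181.7],[462.4,0.9,150,181.7]])
E
```

```text
block [477.7 254.4 260.7 147.7  86.6]
bracket 135 [482.4 344.   97.1  40.6  -4.2] [482.5 343.9  96.4  40.5  -4.2]
bracket 70.0 [474.4 226.3 102.1  61.   -8.4] [474.9 228.2  99.1  53.2  -1.2]
[250.66464436 220.79524409]
t 13.5 p [ 456.5 -255.    60.3] rot [-180.    -0.   158.4] w 23.6 F [ 0.8 -0.8 -1.3] g 25.0 j6 -104.0
[460, -250, 150, 158.4] -> [-0.012, 0.05, -0.748] 0.0
[465, -140, 175, 176] -> [0.299, 0.868, -0.208] -0.0489
[463, -50, 175, 181.7] -> [0.069, 0.747, 0.0] -0.0158
[462.4, 0.9, 150, 181.7] -> [-0.008, 0.424, 0.208] -0.0
```

{"fn": "drive_tool", "kwargs": {
  "increments": [
    [[-1,0,0,-0.2,0],[-1,0,0,-0.5,0],[-1,0,0,-0.75,0],[-1,0,0,-0.75,0]]
  ]
}}

```text
time_s: 14.0
tcp_pos: [0.4581, -0.2554, 0.1528]
eef_rot: [180.0, 0.3, 158.4]
contact_force: [0.4, -0.0, -2.5]
gripper_width: 0.0239
gripper_force: 25.0
```

{"fn": "drive_tool", "kwargs": {
  "increments": [
    [[-1,0.1,0.3,-0.1,-0.016],[-1,0.2,0.6,-0.2,-0.033],[-1,0.29,0.9,-0.2,-0.049],[-1,0.29,0.9,-0.2,-0.049],[-1,0.29,0.9,-0.2,-0.049]]
  ]
}}

```text
time_s: 14.62
tcp_pos: [0.4636, -0.1418, 0.1737]
eef_rot: [-180.0, -0.1, 176.0]
contact_force: [-0.5, -0.1, -2.0]
gripper_width: 0.0238
gripper_force: 25.0
```

{"fn": "drive_tool", "kwargs": {
  "increments": [
    [[-1,0.02,0.25,0,-0.008],[-1,0.05,0.5,0,-0.0158],[-1,0.07,0.75,0,-0.0158],[-1,0.07,0.75,0,-0.0158]]
  ]
}}

```text
time_s: 15.12
tcp_pos: [0.4618, -0.051, 0.174]
eef_rot: [-180.0, -0.0, -178.3]
contact_force: [-0.5, 0.3, -1.5]
gripper_width: 0.0235
gripper_force: 25.0
```

```bash
python3 plan.py 462.4,0.9,150,181.7 462.4,0.9,53.5,181.7 462.4,0.9,160,181.7
```

```text
t 15.12 p [461.8 -51.  174. ] rot [-180.    -0.  -178.3] w 23.5 F [-0.5  0.3 -1.5] g 25.0 j6 -106.0
[462.4, 0.9, 150.0, 181.7] -> [-0.018, 0.432, 0.2] 0.0001
[462.4, 0.9, 53.5, 181.7] -> [0.0, 0.0, 0.804] -0.0
[462.4, 0.9, 160.0, 181.7] -> [0.0, 0.0, -0.888] -0.0
```

{"fn": "drive_tool", "kwargs": {
  "increments": [
    [[-1,-0.018,0.432,0.2,0],[-1,-0.018,0.432,0.2,0],[-1,-0.018,0.432,0.2,0],[-1,-0.018,0.432,0.2,0]]
  ]
}}

```text
time_s: 15.62
tcp_pos: [0.4626, -0.0006, 0.1506]
eef_rot: [-180.0, 0.0, -178.3]
contact_force: [-0.5, 0.3, -1.2]
gripper_width: 0.0238
gripper_force: 25.0
```

{"fn": "drive_tool", "kwargs": {
  "increments": [
    [[-1,0,0,0.3,0],[-1,0,0,0.55,0],[-1,0,0,0.7,0],[-1,0,0,0.77,0],[-1,0,0,0.8,0]]
  ]
}}

```text
time_s: 16.25
tcp_pos: [0.4627, 0.0, 0.0545]
eef_rot: [-180.0, 0.0, -178.3]
contact_force: [0.5, -0.1, -1.1]
gripper_width: 0.0238
gripper_force: 25.0
```

{"fn": "drive_tool", "kwargs": {
  "increments": [
    [[-1,0,0,0.004,0],[-1,0,0,0.008,0],[-1,0,0,0.012,0],[-1,0,0,0.012,0]]
  ]
}}

```text
time_s: 16.75
tcp_pos: [0.4626, 0.0005, 0.0532]
eef_rot: [180.0, 0.0, -178.3]
contact_force: [-0.2, 0.7, -2.4]
gripper_width: 0.0236
gripper_force: 25.0
```

{"fn": "drive_tool", "kwargs": {
  "increments": [
    [[0,0,0,0,0],[0,0,0,0,0],[0,0,0,0,0],[0,0,0,0,0]]
  ]
}}

```text
time_s: 17.25
tcp_pos: [0.4625, 0.0004, 0.053]
eef_rot: [180.0, 0.0, -178.3]
contact_force: [-0.0, -0.5, 0.7]
gripper_width: 0.0437
gripper_force: 0.0
```

{"fn": "drive_tool", "kwargs": {
  "increments": [
    [[0,0,0,-0.3,0],[0,0,0,-0.7,0],[1,0,0,-0.95,0],[1,0,0,-0.95,0]]
  ]
}}

```text
time_s: 17.75
tcp_pos: [0.464, 0.0009, 0.1695]
eef_rot: [179.9, 0.3, -178.3]
contact_force: [0.1, -0.1, 0.5]
gripper_width: 0.0584
gripper_force: 0.0
```

```bash
python3 plan.py 472,110,180,176.5 475.9,224.5,150,176.5 475.9,224.5,69,176.5; python3 - <<'E'
from h import *
im=capture("side"); cv2.imwrite("pics/s4.png",big(im,(250,120,450,300),3)[:,:,::-1])
E
```

```text
t 17.75 p [464.    0.9 169.5] rot [ 179.9    0.3 -178.3] w 58.4 F [ 0.1 -0.1  0.5] g 0.0 j6 -113.0
[472.0, 110.0, 180.0, 176.5] -> [-0.095, 0.906, -0.087] 0.0146
[475.9, 224.5, 150.0, 176.5] -> [0.026, 0.954, 0.25] -0.0
[475.9, 224.5, 69.0, 176.5] -> [0.0, 0.0, 0.675] -0.0
```

View pics/s4.png

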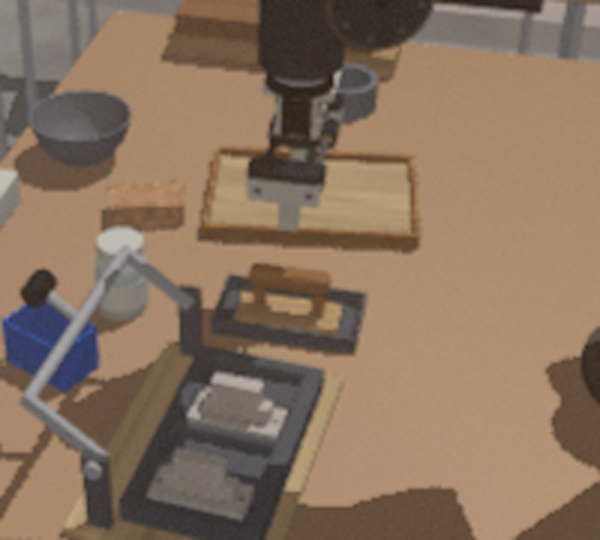

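The float sits flat on its sole in the tray. Next is the bracket at cavity y=-30.

{"fn": "drive_tool", "kwargs": {
  "increments": [
    [[1,-0.095,0.906,-0.087,0.0146],[1,-0.095,0.906,-0.087,0.0146],[1,-0.095,0.906,-0.087,0.0146],[1,-0.095,0.906,-0.087,0.0146]]
  ]
}}

```text
time_s: 18.3
tcp_pos: [0.4698, 0.1091, 0.1762]
eef_rot: [-179.9, -0.1, 176.5]
contact_force: [-0.0, -0.5, 0.1]
gripper_width: 0.0875
gripper_force: 0.0
```

{"fn": "drive_tool", "kwargs": {
  "increments": [
    [[1,0.026,0.954,0,0],[1,0.026,0.954,0.25,0],[1,0.026,0.954,0.25,0],[1,0.026,0.954,0.25,0]]
  ]
}}

```text
time_s: 18.8
tcp_pos: [0.4742, 0.2227, 0.1468]
eef_rot: [-179.9, -0.1, 176.5]
contact_force: [-0.2, 0.2, -0.8]
gripper_width: 0.0878
gripper_force: 0.0
```

```bash
python3 plan.py 475.9,224.5,66,176.5
```

```text
t 18.8 p [474.2 222.7 146.8] rot [-1.799e+02 -1.000e-01  1.765e+02] w 87.8 F [-0.2  0.2 -0.8] g 0.0 j6 -140.0
[475.9, 224.5, 66.0, 176.5] -> [-0.014, 0.016, 0.673] -0.0001
```

{"fn": "drive_tool", "kwargs": {
  "increments": [
    [[1,-0.014,0.016,0.35,0],[1,-0.014,0.016,0.6,0],[1,-0.014,0.016,0.673,0],[1,-0.014,0.016,0.673,0]]
  ]
}}

```text
time_s: 19.3
tcp_pos: [0.4766, 0.225, 0.0671]
eef_rot: [-180.0, 0.0, 176.4]
contact_force: [-0.0, 0.4, -0.2]
gripper_width: 0.0876
gripper_force: 0.0
```

{"fn": "drive_tool", "kwargs": {
  "increments": [
    [[-0.3,0,0,0,0],[-0.3,0,0,0,0],[-0.3,0,0,0,0],[-0.3,0,0,0,0],[-0.3,0,0,0,0]]
  ],
  "squeeze": 6
}}

```text
time_s: 19.92
tcp_pos: [0.4763, 0.2258, 0.0667]
eef_rot: [180.0, 0.0, 176.5]
contact_force: [-0.4, -0.0, 0.1]
gripper_width: 0.0434
gripper_force: 0.0
```

{"fn": "drive_tool", "kwargs": {
  "increments": [
    [[-0.45,0,0,0,0],[-0.55,0,0,0,0],[-0.6,0,0,0,0],[-0.65,0,0,0,0],[-0.7,0,0,0,0]]
  ],
  "squeeze": 6
}}

```text
time_s: 20.55
tcp_pos: [0.4762, 0.2255, 0.0666]
eef_rot: [-180.0, -0.0, 176.5]
contact_force: [0.5, -1.9, 1.2]
gripper_width: 0.0179
gripper_force: 6.0
```

{"fn": "drive_tool", "kwargs": {
  "increments": [
    [[-0.8,0,0,0,0],[-1,0,0,0,0],[-1,0,0,0,0],[-1,0,0,0,0]]
  ],
  "squeeze": 12
}}

```text
time_s: 21.05
tcp_pos: [0.4762, 0.2257, 0.0666]
eef_rot: [-180.0, -0.0, 176.5]
contact_force: [-0.5, -2.9, 1.2]
gripper_width: 0.0179
gripper_force: 12.0
```

```bash
python3 plan.py 475.9,224.5,66,176.5
```

```text
t 21.05 p [476.2 225.7  66.6] rot [-180.    -0.   176.5] w 17.9 F [-0.5 -2.9  1.2] g 12.0 j6 -140.0
[475.9, 224.5, 66.0, 176.5] -> [0.002, -0.01, 0.005] -0.0001
```

{"fn": "drive_tool", "kwargs": {
  "increments": [
    [[-1,0,0,-0.03,0],[-1,0,0,-0.1,0],[-1,0,0,-0.25,0],[-1,0,0,-0.45,0],[-1,0,0,-0.65,0]]
  ]
}}

```text
time_s: 21.68
tcp_pos: [0.4763, 0.2259, 0.1459]
eef_rot: [180.0, 0.0, 176.5]
contact_force: [-0.4, 1.2, -2.0]
gripper_width: 0.0178
gripper_force: 12.0
```

{"fn": "drive_tool", "kwargs": {
  "increments": [
    [[-1,0,0,-0.1,0],[-1,0,0,-0.15,0],[-1,0,0,-0.15,0]]
  ]
}}

```text
time_s: 22.05
tcp_pos: [0.4762, 0.2257, 0.1625]
eef_rot: [180.0, -0.0, 176.5]
contact_force: [-0.6, -0.1, -2.6]
gripper_width: 0.0182
gripper_force: 12.0
```

```bash
python3 plan.py 474,115,165,176.5 472,5,165,176.5 472,-105,165,180 485,-210,165,189.8  495.5,-311.3,130,189.8 495.5,-311.3,56,189.8
```

```text
t 22.05 p [476.2 225.7 162.5] rot [180.   -0.  176.5] w 18.2 F [-0.6 -0.1 -2.6] g 12.0 j6 -140.0
[474.0, 115.0, 165.0, 176.5] -> [-0.039, -0.922, -0.021] -0.0001
[472.0, 5.0, 165.0, 176.5] -> [-0.039, -0.916, 0.0] -0.0
[472.0, -105.0, 165.0, 180.0] -> [-0.056, -0.915, 0.0] -0.0097
[485.0, -210.0, 165.0, 189.8] -> [-0.108, -0.875, 0.0] -0.0272
[495.5, -311.3, 130.0, 189.8] -> [0.057, -0.847, 0.292] -0.0
[495.5, -311.3, 56.0, 189.8] -> [0.0, 0.0, 0.617] -0.0
```

{"fn": "drive_tool", "kwargs": {
  "increments": [
    [[-1,0,-0.15,0,0],[-1,-0.02,-0.4,0,0],[-1,-0.03,-0.65,0,0],[-1,-0.04,-0.85,0,0],[-1,-0.04,-0.92,0,0]]
  ]
}}

```text
time_s: 22.68
tcp_pos: [0.4735, 0.1133, 0.162]
eef_rot: [-180.0, -0.1, 176.4]
contact_force: [0.2, 0.3, -2.1]
gripper_width: 0.0176
gripper_force: 12.0
```

{"fn": "drive_tool", "kwargs": {
  "increments": [
    [[-1,0,-0.15,0,0],[-1,-0.02,-0.4,0,0],[-1,-0.03,-0.65,0,0],[-1,-0.04,-0.85,0,0],[-1,-0.04,-0.92,0,0]]
  ]
}}

```text
time_s: 23.3
tcp_pos: [0.4719, 0.0034, 0.1625]
eef_rot: [-180.0, -0.0, 176.4]
contact_force: [-0.1, 0.2, -2.2]
gripper_width: 0.0177
gripper_force: 12.0
```

{"fn": "drive_tool", "kwargs": {
  "increments": [
    [[-1,0,-0.15,0,-0.002],[-1,-0.03,-0.4,0,-0.004],[-1,-0.04,-0.65,0,-0.006],[-1,-0.056,-0.85,0,-0.009],[-1,-0.056,-0.92,0,-0.0097]]
  ]
}}

```text
time_s: 23.92
tcp_pos: [0.4722, -0.1066, 0.1625]
eef_rot: [-180.0, -0.0, 179.9]
contact_force: [0.3, -0.1, -2.1]
gripper_width: 0.0175
gripper_force: 12.0
```

{"fn": "drive_tool", "kwargs": {
  "increments": [
    [[-1,-0.02,-0.15,0,-0.005],[-1,-0.05,-0.4,0,-0.01],[-1,-0.08,-0.65,0,-0.018],[-1,-0.108,-0.8,0,-0.025],[-1,-0.108,-0.875,0,-0.0272]]
  ]
}}

```text
time_s: 24.55
tcp_pos: [0.4853, -0.2111, 0.1624]
eef_rot: [180.0, -0.0, -170.2]
contact_force: [-0.4, -0.6, -2.2]
gripper_width: 0.0178
gripper_force: 12.0
```

```bash
python3 plan.py 495.5,-311.3,100,189.8 495.5,-311.3,55.5,189.8; python3 - <<'E'
from h import *
im=capture("top"); cv2.imwrite("pics/t5full.png",im[:,:,::-1])
E
```

```text
t 24.55 p [ 485.3 -211.1  162.4] rot [ 180.    -0.  -170.2] w 17.8 F [-0.4 -0.6 -2.2] g 12.0 j6 -78.0
[495.5, -311.3, 100.0, 189.8] -> [0.058, -0.837, 0.52] -0.0001
[495.5, -311.3, 55.5, 189.8] -> [0.0, 0.0, 0.371] -0.0
```

{"fn": "drive_tool", "kwargs": {
  "increments": [
    [[-1,0.01,-0.15,0,0],[-1,0.03,-0.4,0.1,0],[-1,0.058,-0.65,0.25,0],[-1,0.058,-0.837,0.45,0],[-1,0.058,-0.837,0.52,0]]
  ]
}}

```text
time_s: 25.22
tcp_pos: [0.4946, -0.312, 0.0985]
eef_rot: [179.9, -0.1, -170.4]
contact_force: [-0.2, 1.1, -1.2]
gripper_width: 0.0179
gripper_force: 12.0
```

{"fn": "drive_tool", "kwargs": {
  "increments": [
    [[-1,0,0,0.1,0],[-1,0,0,0.2,0],[-1,0,0,0.3,0],[-1,0,0,0.35,0],[-1,0,0,0.37,0]]
  ]
}}

```text
time_s: 25.85
tcp_pos: [0.4953, -0.3109, 0.0556]
eef_rot: [180.0, -0.0, -170.2]
contact_force: [0.4, 0.5, -1.3]
gripper_width: 0.0182
gripper_force: 12.0
```

{"fn": "drive_tool", "kwargs": {
  "increments": [
    [[-1,0,0,0.005,0],[-1,0,0,0.01,0],[-1,0,0,0.01,0]]
  ]
}}

```text
time_s: 26.22
tcp_pos: [0.4954, -0.3111, 0.0549]
eef_rot: [-180.0, 0.0, -170.2]
contact_force: [0.5, 0.6, -2.4]
gripper_width: 0.0181
gripper_force: 12.0
```

{"fn": "drive_tool", "kwargs": {
  "increments": [
    [[-1,0,0,0.006,0],[-1,0,0,0.01,0],[-1,0,0,0.01,0]]
  ]
}}

```text
time_s: 26.6
tcp_pos: [0.4953, -0.3111, 0.0536]
eef_rot: [-180.0, 0.0, -170.2]
contact_force: [-1.3, 1.9, 0.1]
gripper_width: 0.0181
gripper_force: 12.0
```

{"fn": "drive_tool", "kwargs": {
  "increments": [
    [[-1,0,0,0.004,0],[-1,0,0,0.006,0],[-1,0,0,0.006,0]]
  ]
}}

```text
time_s: 26.98
tcp_pos: [0.4954, -0.311, 0.0536]
eef_rot: [-180.0, 0.0, -170.2]
contact_force: [-2.1, 2.5, 8.3]
gripper_width: 0.0179
gripper_force: 12.0
```

Contact. Now I'll release, rise and go back to the second bracket at (483, 344).

{"fn": "drive_tool", "kwargs": {
  "increments": [
    [[-0.4,0,0,0,0],[-0.2,0,0,0,0],[0,0,0,0,0],[0,0,0,0,0],[0,0,0,0,0]]
  ]
}}

```text
time_s: 27.6
tcp_pos: [0.4953, -0.3111, 0.0527]
eef_rot: [-180.0, -0.0, -170.2]
contact_force: [0.4, -0.1, -1.0]
gripper_width: 0.0437
gripper_force: 0.0
```

{"fn": "drive_tool", "kwargs": {
  "increments": [
    [[0,0,0,-0.2,0],[0,0,0,-0.5,0],[0,0,0,-0.95,0],[0,0,0,-0.95,0]]
  ]
}}

```text
time_s: 28.1
tcp_pos: [0.4979, -0.3121, 0.1715]
eef_rot: [-179.8, 0.4, -170.2]
contact_force: [1.4, -0.0, -1.2]
gripper_width: 0.0437
gripper_force: 0.0
```

```bash
python3 plan.py 480,-205,180,180 472,-90,180,176.5 472,25,180,176.5 474,140,180,176.5 480,250,180,176.5 483.2,344.3,140,176.5 483.2,344.3,66.5,176.5
```

```text
t 28.1 p [ 497.9 -312.1  171.5] rot [-179.8    0.4 -170.2] w 43.7 F [ 1.4 -0.  -1.2] g 0.0 j6 -67.0
[480.0, -205.0, 180.0, 180.0] -> [-0.005, 0.904, -0.071] 0.0272
[472.0, -90.0, 180.0, 176.5] -> [0.067, 0.958, 0.0] 0.0097
[472.0, 25.0, 180.0, 176.5] -> [0.059, 0.957, 0.0] -0.0
[474.0, 140.0, 180.0, 176.5] -> [0.042, 0.958, 0.0] -0.0
[480.0, 250.0, 180.0, 176.5] -> [0.006, 0.918, 0.0] -0.0
[483.2, 344.3, 140.0, 176.5] -> [0.021, 0.786, 0.333] -0.0
[483.2, 344.3, 66.5, 176.5] -> [0.0, 0.0, 0.612] -0.0
```

{"fn": "drive_tool", "kwargs": {
  "increments": [
    [[0,0,0.904,-0.07,0.027],[0,0,0.904,-0.07,0.027],[0,0,0.904,-0.07,0.027],[0,0,0.904,-0.07,0.027]]
  ]
}}

```text
time_s: 28.6
tcp_pos: [0.477, -0.204, 0.175]
eef_rot: [-180.0, 0.0, -179.9]
contact_force: [-1.1, 0.0, -0.3]
gripper_width: 0.0439
gripper_force: 0.0
```

{"fn": "drive_tool", "kwargs": {
  "increments": [
    [[0,0.067,0.958,0,0.01],[0,0.067,0.958,0,0.01],[0,0.067,0.958,0,0.01],[0,0.067,0.958,0,0.01]]
  ]
}}

```text
time_s: 29.1
tcp_pos: [0.469, -0.0897, 0.1749]
eef_rot: [-180.0, -0.0, 176.5]
contact_force: [-0.1, 0.1, -0.1]
gripper_width: 0.0438
gripper_force: 0.0
```

{"fn": "drive_tool", "kwargs": {
  "increments": [
    [[0,0.059,0.957,0,0],[0,0.059,0.957,0,0],[0,0.059,0.957,0,0],[0,0.059,0.957,0,0]]
  ]
}}

```text
time_s: 29.6
tcp_pos: [0.469, 0.0249, 0.1748]
eef_rot: [-180.0, -0.0, 176.4]
contact_force: [0.3, -1.1, 0.1]
gripper_width: 0.0438
gripper_force: 0.0
```

{"fn": "drive_tool", "kwargs": {
  "increments": [
    [[0,0.042,0.958,0,0],[0,0.042,0.958,0,0],[0,0.042,0.958,0,0],[0,0.042,0.958,0,0]]
  ]
}}

```text
time_s: 30.1
tcp_pos: [0.471, 0.1396, 0.1748]
eef_rot: [-180.0, -0.0, 176.4]
contact_force: [-0.1, 0.1, -0.5]
gripper_width: 0.0438
gripper_force: 0.0
```

{"fn": "drive_tool", "kwargs": {
  "increments": [
    [[1,0.006,0.9,0,0],[1,0.006,0.9,0,0],[1,0.006,0.9,0,0],[1,0.006,0.9,0,0]]
  ]
}}

```text
time_s: 30.6
tcp_pos: [0.477, 0.2471, 0.1748]
eef_rot: [-180.0, -0.0, 176.4]
contact_force: [0.6, 0.0, 0.3]
gripper_width: 0.0785
gripper_force: 0.0
```

```bash
python3 plan.py 483.2,344.3,110,176.5 483.2,344.3,66.5,176.5;  python3 - <<'E'
from h import *
im=capture("side"); cv2.imwrite("pics/s6.png",big(im,(250,120,450,300),3)[:,:,::-1])
im=capture("top"); cv2.imwrite("pics/t6full.png",im[:,:,::-1])
E
```

```text
t 30.6 p [477.  247.1 174.8] rot [-180.    -0.   176.4] w 78.5 F [0.6 0.  0.3] g 0.0 j6 -142.0
[483.2, 344.3, 110.0, 176.5] -> [-0.0, 0.812, 0.54] -0.0004
[483.2, 344.3, 66.5, 176.5] -> [0.0, 0.0, 0.362] -0.0
```

View pics/s6.png

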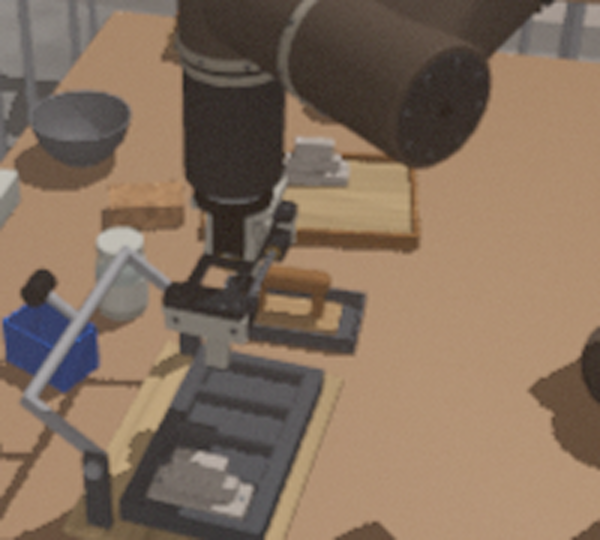

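Bracket one stands on the board, the float is still in the tray and the second bracket is still in its cavity. I'll check bracket one's position against the target while fetching the second.

{"fn": "drive_tool", "kwargs": {
  "increments": [
    [[1,0,0.812,0,0],[1,0,0.812,0.2,0],[1,0,0.812,0.54,0],[1,0,0.812,0.54,0],[1,0,0.812,0.54,0]]
  ]
}}

```text
time_s: 31.32
tcp_pos: [0.4838, 0.3455, 0.1118]
eef_rot: [180.0, 0.1, 176.4]
contact_force: [0.3, 0.0, 0.9]
gripper_width: 0.0876
gripper_force: 0.0
```

```bash
python3 plan.py 483.2,344.3,66.5,176.5;  python3 - <<'E'
from h import *
im=cv2.imread("pics/t6full.png")[:,:,::-1].copy()
B=(350,165,432,270);s=hsv(big(im,B));m=((s[...,1]<60)&(s[...,2]>90)).astype(np.uint8)*255
print("b on board",rect(m,B,.028,k=15), "rib z.072",rect(m,B,.072,k=15))
print((np.array(proj("side",[.4955,-.311,.04]))-[250,120])*3)
E
```

```text
t 31.32 p [483.8 345.5 111.8] rot [1.800e+02 1.000e-01 1.764e+02] w 87.6 F [0.3 0.  0.9] g 0.0 j6 -148.0
[483.2, 344.3, 66.5, 176.5] -> [0.004, -0.01, 0.377] -0.0003
b on board [ 493.5 -310.9  103.    47.1    9.3] rib z.072 [ 492.9 -303.9  100.4   45.9    9.3]
[313.22048197 158.68328913]
```

Bracket one is exactly where it was placed: (493.5, -311), yaw 9.3°, 103 x 47 mm. Next I'll grasp the second.

{"fn": "drive_tool", "kwargs": {
  "increments": [
    [[1,0.004,-0.01,0.15,0],[1,0.004,-0.01,0.3,0],[1,0.004,-0.01,0.377,0],[1,0.004,-0.01,0.377,0]]
  ]
}}

```text
time_s: 31.82
tcp_pos: [0.4828, 0.3447, 0.0659]
eef_rot: [180.0, 0.0, 176.4]
contact_force: [0.5, -0.0, 0.1]
gripper_width: 0.0876
gripper_force: 0.0
```

{"fn": "drive_tool", "kwargs": {
  "increments": [
    [[-0.3,0,0,0,0],[-0.3,0,0,0,0],[-0.3,0,0,0,0],[-0.3,0,0,0,0],[-0.3,0,0,0,0]]
  ],
  "squeeze": 6
}}

```text
time_s: 32.45
tcp_pos: [0.4824, 0.3449, 0.0651]
eef_rot: [-180.0, 0.0, 176.4]
contact_force: [0.5, -0.5, 0.4]
gripper_width: 0.0432
gripper_force: 0.0
```

{"fn": "drive_tool", "kwargs": {
  "increments": [
    [[-0.45,0,0,0,0],[-0.55,0,0,0,0],[-0.6,0,0,0,0],[-0.65,0,0,0,0],[-0.7,0,0,0,0]]
  ],
  "squeeze": 6
}}

```text
time_s: 33.08
tcp_pos: [0.4825, 0.345, 0.0652]
eef_rot: [180.0, 0.0, 176.4]
contact_force: [-0.8, 1.0, -0.2]
gripper_width: 0.0179
gripper_force: 6.0
```

{"fn": "drive_tool", "kwargs": {
  "increments": [
    [[-0.8,0,0,0,0],[-1,0,0,0,0],[-1,0,0,0,0],[-1,0,0,0,0]]
  ],
  "squeeze": 12
}}

```text
time_s: 33.58
tcp_pos: [0.4825, 0.3449, 0.0651]
eef_rot: [180.0, 0.0, 176.4]
contact_force: [-0.7, 1.1, -0.1]
gripper_width: 0.0179
gripper_force: 12.0
```

```bash
python3 plan.py 483.2,344.3,66.5,176.5
```

```text
t 33.58 p [482.5 344.9  65.1] rot [180.    0.  176.4] w 17.9 F [-0.7  1.1 -0.1] g 12.0 j6 -148.0
[483.2, 344.3, 66.5, 176.5] -> [-0.006, -0.005, -0.011] -0.0002
```

{"fn": "drive_tool", "kwargs": {
  "increments": [
    [[-1,0,0,-0.03,0],[-1,0,0,-0.1,0],[-1,0,0,-0.25,0],[-1,0,0,-0.45,0],[-1,0,0,-0.65,0]]
  ]
}}

```text
time_s: 34.2
tcp_pos: [0.4823, 0.3447, 0.1443]
eef_rot: [-180.0, -0.0, 176.4]
contact_force: [1.0, -0.0, -1.9]
gripper_width: 0.0178
gripper_force: 12.0
```

{"fn": "drive_tool", "kwargs": {
  "increments": [
    [[-1,0,0,-0.1,0],[-1,0,0,-0.15,0],[-1,0,0,-0.15,0]]
  ]
}}

```text
time_s: 34.58
tcp_pos: [0.4823, 0.3447, 0.161]
eef_rot: [-180.0, -0.0, 176.4]
contact_force: [-0.1, 0.3, -1.7]
gripper_width: 0.0181
gripper_force: 12.0
```

{"fn": "drive_tool", "kwargs": {
  "increments": [
    [[-1,0,-0.15,0,0],[-1,0,-0.4,0,0],[-1,0,-0.65,0,0],[-1,0,-0.85,0,0],[-1,0,-0.95,0,0]]
  ]
}}

```text
time_s: 35.2
tcp_pos: [0.4752, 0.2293, 0.1612]
eef_rot: [180.0, 0.0, 176.4]
contact_force: [-0.1, -0.3, -1.6]
gripper_width: 0.0182
gripper_force: 12.0
```

{"fn": "drive_tool", "kwargs": {
  "increments": [
    [[-1,0,-0.15,0,0],[-1,-0.02,-0.4,0,0],[-1,-0.03,-0.65,0,0],[-1,-0.04,-0.85,0,0],[-1,-0.04,-0.95,0,0]]
  ]
}}

```text
time_s: 35.83
tcp_pos: [0.473, 0.1158, 0.1612]
eef_rot: [180.0, 0.0, 176.4]
contact_force: [0.1, 0.1, -1.2]
gripper_width: 0.0177
gripper_force: 12.0
```

{"fn": "drive_tool", "kwargs": {
  "increments": [
    [[-1,0,-0.15,0,0],[-1,-0.02,-0.4,0,0],[-1,-0.03,-0.65,0,0],[-1,-0.04,-0.85,0,0],[-1,-0.04,-0.95,0,0]]
  ]
}}

```text
time_s: 36.45
tcp_pos: [0.4706, 0.0018, 0.1611]
eef_rot: [-180.0, -0.0, 176.4]
contact_force: [0.6, -0.4, -2.1]
gripper_width: 0.0182
gripper_force: 12.0
```

{"fn": "drive_tool", "kwargs": {
  "increments": [
    [[-1,0,-0.15,0,-0.005],[-1,-0.02,-0.4,0,-0.01],[-1,-0.03,-0.65,0,-0.02],[-1,-0.04,-0.85,0,-0.03],[-1,-0.04,-0.95,0,-0.037]]
  ]
}}

```text
time_s: 37.08
tcp_pos: [0.4685, -0.112, 0.1611]
eef_rot: [-180.0, -0.0, -170.2]
contact_force: [1.0, -1.1, -2.2]
gripper_width: 0.0179
gripper_force: 12.0
```

```bash
python3 plan.py 478.5,-212.7,100,189.8 478.5,-212.7,54,189.8; python3 - <<'E'
from h import *
im=capture("top"); cv2.imwrite("pics/t7full.png",im[:,:,::-1])
B=(350,165,432,270);s=hsv(big(im,B));m=((s[...,1]<60)&(s[...,2]>90)).astype(np.uint8)*255
print("b on board",rect(m,B,.028,k=15))
E
```

```text
t 37.08 p [ 468.5 -112.   161.1] rot [-180.    -0.  -170.2] w 17.9 F [ 1.  -1.1 -2.2] g 12.0 j6 -90.0
[478.5, -212.7, 100.0, 189.8] -> [0.061, -0.841, 0.509] 0.0001
[478.5, -212.7, 54.0, 189.8] -> [0.0, 0.0, 0.383] -0.0
b on board [ 493.3 -310.6  103.2   47.3   10. ]
```

{"fn": "drive_tool", "kwargs": {
  "increments": [
    [[-1,0.01,-0.15,0,0],[-1,0.03,-0.4,0.05,0],[-1,0.06,-0.65,0.2,0],[-1,0.061,-0.841,0.4,0],[-1,0.061,-0.841,0.509,0]]
  ]
}}

```text
time_s: 37.75
tcp_pos: [0.4781, -0.2125, 0.0987]
eef_rot: [180.0, -0.1, -170.4]
contact_force: [0.2, 0.8, -0.8]
gripper_width: 0.0178
gripper_force: 12.0
```

{"fn": "drive_tool", "kwargs": {
  "increments": [
    [[-1,0,0,0.1,0],[-1,0,0,0.2,0],[-1,0,0,0.3,0],[-1,0,0,0.36,0],[-1,0,0,0.38,0]]
  ]
}}

```text
time_s: 38.38
tcp_pos: [0.4783, -0.2117, 0.054]
eef_rot: [180.0, -0.0, -170.2]
contact_force: [-0.4, -0.0, -1.8]
gripper_width: 0.0181
gripper_force: 12.0
```

{"fn": "drive_tool", "kwargs": {
  "increments": [
    [[-1,0,0,0.005,0],[-1,0,0,0.01,0],[-1,0,0,0.014,0],[-1,0,0,0.014,0]]
  ]
}}

```text
time_s: 38.88
tcp_pos: [0.4785, -0.2119, 0.0529]
eef_rot: [-180.0, 0.0, -170.2]
contact_force: [0.7, 0.6, -1.6]
gripper_width: 0.0182
gripper_force: 12.0
```

{"fn": "drive_tool", "kwargs": {
  "increments": [
    [[-1,0,0,0.004,0],[-1,0,0,0.008,0],[-1,0,0,0.01,0],[-1,0,0,0.01,0]]
  ]
}}

```text
time_s: 39.38
tcp_pos: [0.4784, -0.2119, 0.0521]
eef_rot: [-180.0, 0.0, -170.2]
contact_force: [-2.5, 2.1, 5.7]
gripper_width: 0.0181
gripper_force: 12.0
```

```bash
python3 plan.py
```

```text
t 39.38 p [ 478.4 -211.9   52.1] rot [-180.     0.  -170.2] w 18.1 F [-2.5  2.1  5.7] g 12.0 j6 -78.0
```

{"fn": "drive_tool", "kwargs": {
  "increments": [
    [[-0.4,0,0,0,0],[-0.2,0,0,0,0],[0,0,0,0,0],[0,0,0,0,0],[0,0,0,0,0]]
  ]
}}

```text
time_s: 40.0
tcp_pos: [0.4784, -0.2119, 0.0515]
eef_rot: [180.0, -0.0, -170.2]
contact_force: [-0.5, 0.5, -0.1]
gripper_width: 0.0436
gripper_force: 0.0
```

{"fn": "drive_tool", "kwargs": {
  "increments": [
    [[0,0,0,-0.2,0],[0,0,0,-0.5,0],[0,0,0,-0.95,0],[0,0,0,-0.95,0]]
  ]
}}

```text
time_s: 40.5
tcp_pos: [0.4811, -0.2123, 0.1699]
eef_rot: [-179.8, 0.4, -170.2]
contact_force: [-0.1, 0.1, 0.1]
gripper_width: 0.0435
gripper_force: 0.0
```

```bash
python3 plan.py 500,-105,250,180 550,0,255,176.5 610,100,255,176.5 660,190,250,176.5 686,242.3,235,176.5 686,242.3,172,176.5
```

```text
t 40.5 p [ 481.1 -212.3  169.9] rot [-179.8    0.4 -170.2] w 43.5 F [-0.1  0.1  0.1] g 0.0 j6 -78.0
[500.0, -105.0, 250.0, 180.0] -> [-0.308, 0.854, -0.667] 0.0272
[550.0, 0.0, 255.0, 176.5] -> [-0.417, 0.875, -0.042] 0.0097
[610.0, 100.0, 255.0, 176.5] -> [-0.448, 0.862, 0.0] -0.0
[660.0, 190.0, 250.0, 176.5] -> [-0.37, 0.774, 0.042] -0.0
[686.0, 242.3, 235.0, 176.5] -> [-0.19, 0.448, 0.125] -0.0
[686.0, 242.3, 172.0, 176.5] -> [0.0, 0.0, 0.525] -0.0
```

{"fn": "drive_tool", "kwargs": {
  "increments": [
    [[0,-0.308,0.854,-0.667,0.027],[0,-0.308,0.854,-0.667,0.027],[0,-0.308,0.854,-0.667,0.027],[0,-0.308,0.854,-0.667,0.027],[0,-0.308,0.854,-0.667,0.027]]
  ]
}}

```text
time_s: 41.12
tcp_pos: [0.4965, -0.1052, 0.2442]
eef_rot: [-180.0, -0.1, -180.0]
contact_force: [-0.3, -0.7, 0.1]
gripper_width: 0.0436
gripper_force: 0.0
```

{"fn": "drive_tool", "kwargs": {
  "increments": [
    [[0.5,-0.417,0.875,-0.042,0.01],[0.5,-0.417,0.875,-0.042,0.01],[0.5,-0.417,0.875,-0.042,0.01],[0.5,-0.417,0.875,-0.042,0.01]]
  ]
}}

```text
time_s: 41.62
tcp_pos: [0.5468, -0.0004, 0.2493]
eef_rot: [-179.9, -0.1, 176.4]
contact_force: [-0.4, 0.1, 0.1]
gripper_width: 0.0654
gripper_force: 0.0
```

{"fn": "drive_tool", "kwargs": {
  "increments": [
    [[0.5,-0.448,0.862,0,0],[0.5,-0.448,0.862,0,0],[0.5,-0.448,0.862,0,0],[0.5,-0.448,0.862,0,0]]
  ]
}}

```text
time_s: 42.12
tcp_pos: [0.6069, 0.099, 0.2499]
eef_rot: [-180.0, -0.1, 176.4]
contact_force: [-0.6, -0.8, 0.1]
gripper_width: 0.0659
gripper_force: 0.0
```

{"fn": "drive_tool", "kwargs": {
  "increments": [
    [[0.5,-0.37,0.774,0.04,0],[0.5,-0.37,0.774,0.04,0],[0.5,-0.37,0.774,0.04,0],[0.5,-0.37,0.774,0.04,0]]
  ]
}}

```text
time_s: 42.62
tcp_pos: [0.6571, 0.1887, 0.2459]
eef_rot: [-180.0, -0.0, 176.4]
contact_force: [-1.1, 0.5, -0.3]
gripper_width: 0.0657
gripper_force: 0.0
```

```bash
python3 plan.py 686,242.3,235,176.5 686,242.3,172,176.5; python3 - <<'E'
from h import *
im=capture("side"); cv2.imwrite("pics/s8.png",big(im,(250,120,450,300),3)[:,:,::-1])
im=capture("top"); cv2.imwrite("pics/t8full.png",im[:,:,::-1])
B=(350,165,432,270);s=hsv(big(im,B));m=((s[...,1]<60)&(s[...,2]>90)).astype(np.uint8)*255
m=cv2.morphologyEx(m,cv2.MORPH_OPEN,np.ones((15,15),np.uint8))
n,l,st,c=cv2.connectedComponentsWithStats(m)
for i in range(1,n): print("b",rect((l==i).astype(np.uint8)*255,B,.028))
E
```

```text
t 42.62 p [657.1 188.7 245.9] rot [-180.    -0.   176.4] w 65.7 F [-1.1  0.5 -0.3] g 0.0 j6 -126.0
[686.0, 242.3, 235.0, 176.5] -> [-0.212, 0.461, 0.091] -0.0004
[686.0, 242.3, 172.0, 176.5] -> [0.0, 0.0, 0.525] -0.0
b [ 493.5 -310.7  103.1   47.5    9.3]
b [ 535.9 -289.8   14.5   11.9   88.7]
b [ 479.5 -210.9  103.4   47.2    9.8]
b [ 521.  -190.3   18.3   14.5   88.8]
b [ 506.6 -292.8   15.1    9.4   -1.6]
b [ 503.4 -190.8   14.5    8.8   -1.5]
b [ 483.6 -194.    11.3    8.8   -1.5]
```

View pics/s8.png

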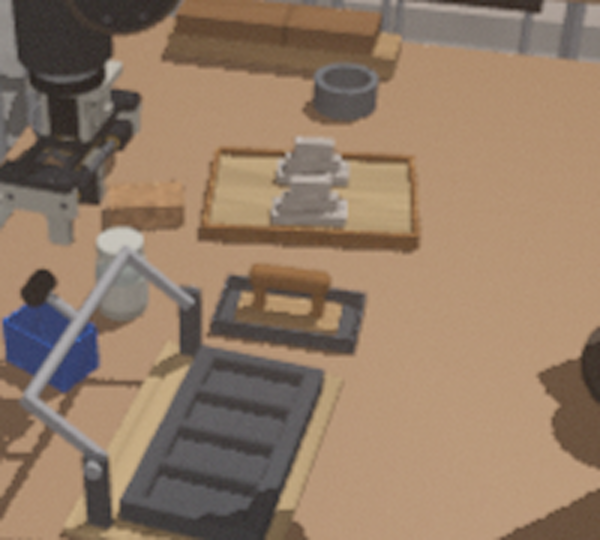

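Both brackets stand on the board about 100 mm apart, rib up. The mould is empty and the float is in the tray. Next I'll pinch the knob to swing the bar back.

{"fn": "drive_tool", "kwargs": {
  "increments": [
    [[0.5,-0.212,0.461,0.09,0],[0.5,-0.212,0.461,0.09,0],[0.5,-0.212,0.461,0.09,0],[0.5,-0.212,0.461,0.09,0]]
  ]
}}

```text
time_s: 43.22
tcp_pos: [0.6863, 0.2428, 0.2361]
eef_rot: [180.0, 0.1, 176.4]
contact_force: [-0.3, 0.1, 0.4]
gripper_width: 0.0655
gripper_force: 0.0
```

{"fn": "drive_tool", "kwargs": {
  "increments": [
    [[0.5,0,0,0.2,0],[0.5,0,0,0.4,0],[0.5,0,0,0.52,0],[0.5,0,0,0.52,0]]
  ]
}}

```text
time_s: 43.72
tcp_pos: [0.6859, 0.2432, 0.1721]
eef_rot: [-180.0, -0.1, 176.4]
contact_force: [0.1, -0.2, 0.5]
gripper_width: 0.0658
gripper_force: 0.0
```

{"fn": "drive_tool", "kwargs": {
  "increments": [
    [[-1,0,0,0,0],[-1,0,0,0,0],[-1,0,0,0,0],[-1,0,0,0,0],[-1,0,0,0,0]]
  ],
  "squeeze": 15
}}

```text
time_s: 44.35
tcp_pos: [0.6864, 0.2417, 0.1732]
eef_rot: [-179.8, -0.0, 176.4]
contact_force: [0.6, -8.4, 2.2]
gripper_width: 0.034
gripper_force: 15.0
```

{"fn": "drive_tool", "kwargs": {
  "increments": [
    [[-1,0,0,0,0],[-1,0,0,0,0],[-1,0,0,0,0]]
  ]
}}

```text
time_s: 44.72
tcp_pos: [0.6864, 0.2417, 0.1731]
eef_rot: [-179.8, -0.0, 176.4]
contact_force: [-0.1, -7.3, 1.7]
gripper_width: 0.0337
gripper_force: 15.0
```

```bash
python3 - <<'E'
from h import *
from plan import plan
s=r.get_state(); print(s["tcp_pos"])
a=np.radians(-3.6); c,sn=np.cos(a),np.sin(a)
P=lambda th:np.array([-145*np.cos(th)*c,-145*np.cos(th)*sn,145*np.sin(th)])
ths=np.linspace(2.5,0,16); yaw=np.radians(176.45)
R=np.array([[np.cos(yaw),np.sin(yaw),0],[np.sin(yaw),-np.cos(yaw),0],[0,0,-1]])
for k in range(0,15,5):
    print([(R.T@(P(ths[k+i])-P(ths[k]))/120).round(3).tolist() for i in range(1,6)])
print("end expect",s["tcp_pos"]*1000+P(0)-P(2.5))
E
```

```text
[0.68638308 0.24169184 0.173133  ]
[[0.133, 0.0, -0.151], [0.29, 0.0, -0.277], [0.465, 0.0, -0.376], [0.654, 0.001, -0.444], [0.852, 0.001, -0.48]]
[[0.201, 0.0, -0.003], [0.4, 0.0, 0.028], [0.591, 0.001, 0.092], [0.769, 0.001, 0.186], [0.928, 0.001, 0.308]]
[[0.137, 0.0, 0.147], [0.248, 0.0, 0.315], [0.329, 0.0, 0.499], [0.379, 0.0, 0.694], [0.396, 0.0, 0.894]]
end expect [425.73260355 258.09057841  86.35454215]
```

{"fn": "drive_tool", "kwargs": {
  "increments": [
    [[-1,0.133,-0.01,-0.151,0],[-1,0.29,-0.01,-0.277,0],[-1,0.465,-0.01,-0.376,0],[-1,0.654,-0.01,-0.444,0],[-1,0.852,-0.01,-0.48,0]]
  ]
}}

```text
time_s: 45.35
tcp_pos: [0.5841, 0.2482, 0.2311]
eef_rot: [-180.0, 0.1, 176.4]
contact_force: [3.6, -3.0, -5.8]
gripper_width: 0.0339
gripper_force: 15.0
```

{"fn": "drive_tool", "kwargs": {
  "increments": [
    [[-1,0.201,0,-0.003,0],[-1,0.4,0,0.028,0],[-1,0.591,0,0.092,0],[-1,0.769,0,0.186,0],[-1,0.928,0,0.308,0]]
  ]
}}

```text
time_s: 45.98
tcp_pos: [0.4726, 0.2553, 0.1951]
eef_rot: [180.0, 0.1, 176.5]
contact_force: [-0.1, -3.3, 3.7]
gripper_width: 0.0339
gripper_force: 15.0
```

{"fn": "drive_tool", "kwargs": {
  "increments": [
    [[-1,0.137,0,0.147,0],[-1,0.248,0,0.315,0],[-1,0.329,0,0.499,0],[-1,0.379,0,0.694,0],[-1,0.396,0,0.86,0]]
  ]
}}

```text
time_s: 46.6
tcp_pos: [0.4235, 0.2583, 0.0896]
eef_rot: [-180.0, -0.1, 176.4]
contact_force: [-6.5, -0.4, 3.2]
gripper_width: 0.0339
gripper_force: 15.0
```

```bash
python3 plan.py 424,258,86,176.5
```

```text
t 46.6 p [423.5 258.3  89.6] rot [-1.800e+02 -1.000e-01  1.764e+02] w 33.9 F [-6.5 -0.4  3.2] g 15.0 j6 -148.0
[424.0, 258.0, 86.0, 176.5] -> [-0.005, -0.002, 0.03] -0.0002
```

{"fn": "drive_tool", "kwargs": {
  "increments": [
    [[-1,0,0,0.01,0],[-1,0,0,0.02,0],[-1,0,0,0.03,0],[-1,0,0,0.03,0]]
  ]
}}

```text
time_s: 47.1
tcp_pos: [0.4233, 0.2583, 0.0861]
eef_rot: [-179.9, -0.2, 176.4]
contact_force: [-10.4, 2.6, 0.8]
gripper_width: 0.0338
gripper_force: 15.0
```

{"fn": "drive_tool", "kwargs": {
  "increments": [
    [[-1,0,0,0.008,0],[-1,0,0,0.016,0],[-1,0,0,0.016,0]]
  ]
}}

```text
time_s: 47.48
tcp_pos: [0.4233, 0.2583, 0.0842]
eef_rot: [-179.9, -0.2, 176.4]
contact_force: [-10.8, 2.2, 1.0]
gripper_width: 0.034
gripper_force: 15.0
```

{"fn": "drive_tool", "kwargs": {
  "increments": [
    [[-1,0.01,0,0,0],[-1,0.01,0,0.01,0],[-1,0.01,0,0.02,0],[-1,0.01,0,0.02,0]]
  ]
}}

```text
time_s: 47.98
tcp_pos: [0.4233, 0.2583, 0.082]
eef_rot: [-179.9, -0.1, 176.4]
contact_force: [-6.6, -1.0, 0.3]
gripper_width: 0.0336
gripper_force: 15.0
```

```bash
python3 - <<'E'
from h import *
im=capture("side"); cv2.imwrite("pics/s9.png",big(im,(280,180,400,300),5)[:,:,::-1])
E
```

```text
(no output)
```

View pics/s9.png

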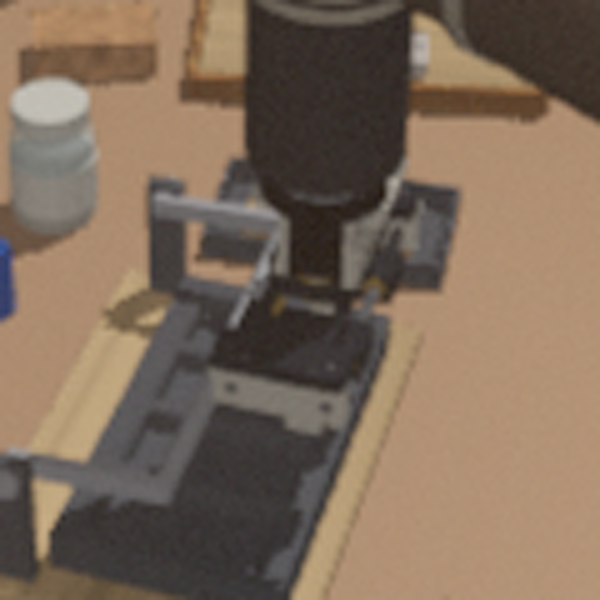

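{"fn": "drive_tool", "kwargs": {
  "increments": [
    [[0.5,0,0,0,0],[0.5,0,0,0,0],[0.5,0,0,0,0],[0.5,0,0,0,0]]
  ]
}}

```text
time_s: 48.52
tcp_pos: [0.4247, 0.2591, 0.0823]
eef_rot: [180.0, 0.0, 176.4]
contact_force: [-0.3, 0.1, 0.3]
gripper_width: 0.0643
gripper_force: 0.0
```

{"fn": "drive_tool", "kwargs": {
  "increments": [
    [[0.5,0,0,-0.3,0],[0.5,0,0,-0.6,0],[0.5,0,0,-1,0],[0.5,0,0,-1,0]]
  ]
}}

```text
time_s: 49.02
tcp_pos: [0.4262, 0.2606, 0.206]
eef_rot: [179.7, 0.3, 176.5]
contact_force: [0.1, 0.8, -0.3]
gripper_width: 0.0657
gripper_force: 0.0
```

{"fn": "drive_tool", "kwargs": {
  "increments": [
    [[0.5,-0.3,-0.9,0,0],[0.5,-0.3,-0.9,0,0],[0.5,-0.3,-0.9,0,0],[0.5,-0.3,-0.9,0,0]]
  ]
}}

```text
time_s: 49.52
tcp_pos: [0.4537, 0.1489, 0.2018]
eef_rot: [-180.0, -0.0, 176.4]
contact_force: [0.5, 0.2, -0.4]
gripper_width: 0.0658
gripper_force: 0.0
```

{"fn": "drive_tool", "kwargs": {
  "increments": [
    [[0.5,-0.3,-0.9,0,0],[0.5,-0.3,-0.9,0,0],[0.5,-0.3,-0.9,0,0],[0.5,-0.3,-0.9,0,0]]
  ]
}}

```text
time_s: 50.02
tcp_pos: [0.483, 0.0397, 0.2019]
eef_rot: [180.0, -0.0, 176.4]
contact_force: [0.6, 0.1, 0.0]
gripper_width: 0.0657
gripper_force: 0.0
```

```bash
python3 - <<'E'
from h import *
a=cv2.imread("pics/side0.png"); im=capture("side")[:,:,::-1].copy(); cv2.imwrite("pics/s10full.png",im)
bx=(270,195,370,305)
L=lambda i:cv2.resize(i[bx[1]:bx[3],bx[0]:bx[2]],None,fx=4,fy=4,interpolation=cv2.INTER_CUBIC)
cv2.imwrite("pics/s10.png",np.hstack([L(a),L(im)]))
# where each thing should project for a few angles
M=np.array([.4777,.2545]);t=np.radians(-3.5);c,s=np.cos(t),np.sin(t)
W=lambda x,y,z:[M[0]+x*c-y*s,M[1]+x*s+y*c,z]
for th in(0.1,0,-.05,-.1,-.15): print(th,"rodL",proj("side",W(.09-.09*np.cos(th),.13,.095+.09*np.sin(th))).round(1),"knob",proj("side",W(.09-.145*np.cos(th),0,.095+.145*np.sin(th))).round(1))
for n,i in(("0",a),("now",im)):
    g=cv2.cvtColor(i,cv2.COLOR_BGR2GRAY); B=(330,235,356,275)
    m=(big(g,B)<45).astype(np.uint8); q=cv2.moments(m,True); print(n,"dark knob",q["m10"]/q["m00"]/6+B[0],q["m01"]/q["m00"]/6+B[1],q["m00"]/36)
E
```

```text
0.1 rodL [312.7 276.5] knob [343.4 250.2]
0 rodL [312.9 278.8] knob [343.5 253.8]
-0.05 rodL [312.9 279.9] knob [343.4 255.5]
-0.1 rodL [312.8 281. ] knob [343.2 257.2]
-0.15 rodL [312.7 282. ] knob [342.8 258.9]
0 dark knob 343.44324609337554 251.40077653149268 96.58333333333333
now dark knob 342.6935068456012 253.44936966246442 68.30555555555556
```

View pics/s10.png

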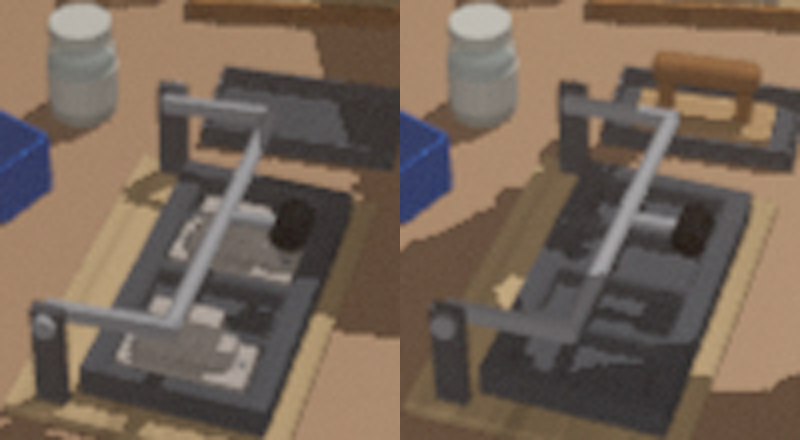

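```bash
python3 - <<'E'
from h import *
M=np.array([.4777,.2545]);t=np.radians(-3.5);c,s=np.cos(t),np.sin(t)
W=lambda x,y,z:[M[0]+x*c-y*s,M[1]+x*s+y*c,z]
print("bolt",proj("side",W(.09,.147,.095)).round(1),"seen 280.6,276.6")
for th in(.1,.05,0,-.05,-.1):
    f=lambda k:np.array(proj("side",W(.09-k*np.cos(th),.127,.095+k*np.sin(th))))
    p=[f(.01),f(.08)]; d=p[1]-p[0]; g=lambda y:np.array(proj("side",W(.09-.09*np.cos(th),y,.095+.09*np.sin(th))))
    print(th,"arm slope",(d[1]/d[0]).round(4),"row at col 300",(p[0][1]+(300-p[0][0])*d[1]/d[0]).round(2),"rod mid",g(0).round(2))
def armline(i,B=(288,262,309,290)):
    g=cv2.cvtColor(i,cv2.COLOR_BGR2HSV).astype(float); out=[]
    for u in range(B[0],B[2]):
        col=cv2.cvtColor(i,cv2.COLOR_BGR2GRAY)[B[1]:B[3],u].astype(float)
        e=np.diff(col); out.append((u,B[1]+col.argmax(),int(col.max())))
    return out
a=cv2.imread("pics/side0.png");b=cv2.imread("pics/s10full.png")
for i in(a,b):
    G=cv2.cvtColor(i,cv2.COLOR_BGR2GRAY)
    S=cv2.cvtColor(i,cv2.COLOR_BGR2HSV)[...,1]
    print("S/G cols 292,300,308 rows 264-288")
    for u in(292,300,308): print(u,list(map(int,G[264:288,u])),list(map(int,S[264:288,u])))
# rod: bright ridge per row
for n,i in(("0",a),("now",b)):
    G=big(cv2.cvtColor(i,cv2.COLOR_BGR2GRAY),(315,220,345,262)); 
    print(n,[(v/6+220-.4, round(float(np.argmax(cv2.GaussianBlur(G,(15,3),0)[v]))/6+315-.4,2)) for v in range(30,180,30)])
E
```

```text
bolt [281.6 276. ] seen 280.6,276.6
0.1 arm slope 0.1536 row at col 300 273.75 rod mid [326.3  247.92]
0.05 arm slope 0.1926 row at col 300 274.37 rod mid [326.4  249.04]
0 arm slope 0.2313 row at col 300 274.98 rod mid [326.42 250.15]
-0.05 arm slope 0.2697 row at col 300 275.59 rod mid [326.38 251.23]
-0.1 arm slope 0.3081 row at col 300 276.2 rod mid [326.27 252.3 ]
S/G cols 292,300,308 rows 264-288
292 [152, 149, 149, 152, 155, 156, 158, 155, 140, 118, 99, 101, 125, 161, 164, 163, 154, 137, 105, 83, 90, 87, 84, 76] [89, 94, 89, 91, 89, 92, 76, 39, 7, 8, 10, 12, 63, 85, 86, 85, 86, 72, 45, 6, 8, 9, 15, 16]
300 [158, 145, 121, 96, 84, 86, 85, 88, 123, 150, 131, 100, 97, 99, 84, 82, 107, 129, 147, 165, 155, 118, 92, 84] [88, 77, 59, 25, 15, 6, 9, 6, 4, 3, 4, 10, 10, 5, 12, 12, 25, 26, 26, 27, 30, 31, 13, 12]
308 [73, 66, 63, 72, 82, 110, 139, 152, 155, 132, 143, 139, 106, 98, 98, 103, 107, 106, 104, 99, 99, 98, 103, 101] [10, 11, 19, 17, 12, 20, 26, 29, 25, 19, 5, 4, 7, 8, 8, 21, 32, 32, 35, 36, 36, 41, 33, 31]
S/G cols 292,300,308 rows 264-288
292 [98, 95, 94, 96, 96, 98, 101, 100, 93, 99, 105, 102, 101, 105, 104, 101, 97, 82, 65, 54, 54, 55, 57, 54] [93, 97, 94, 96, 96, 98, 90, 60, 18, 13, 5, 10, 35, 85, 98, 99, 93, 81, 56, 18, 31, 22, 13, 31]
300 [125, 148, 125, 100, 88, 83, 71, 71, 77, 86, 95, 102, 101, 98, 85, 51, 50, 53, 54, 50, 50, 55, 55, 52] [92, 79, 61, 22, 8, 6, 20, 10, 16, 6, 3, 7, 7, 10, 9, 28, 33, 23, 23, 25, 24, 27, 14, 27]
308 [74, 67, 67, 71, 80, 83, 89, 90, 87, 89, 89, 93, 96, 101, 100, 100, 92, 86, 86, 83, 74, 73, 68, 55] [10, 4, 8, 7, 3, 12, 8, 11, 6, 6, 11, 11, 10, 5, 5, 5, 3, 9, 6, 6, 7, 3, 11, 18]
0 [(224.6, 318.43), (229.6, 333.27), (234.6, 331.93), (239.6, 329.6), (244.6, 322.43)]
now [(224.6, 336.93), (229.6, 334.6), (234.6, 332.43), (239.6, 329.77), (244.6, 327.6)]
```

The comparison puts the bar now about 0.06 rad lower than at the start, near level. I'll feel it directly by lowering closed fingers onto the knob top; at level, contact is at TCP z ≈ 120 mm.

```bash
python3 plan.py 453,149,190,176.5 422.8,257.9,180,176.5 422.8,257.9,127,176.5
```

```text
t 50.08 p [482.9  40.  202. ] rot [180.   -0.  176.5] w 65.7 F [-0.1 -1.1  0.4] g 0.0 j6 -122.0
[453.0, 149.0, 190.0, 176.5] -> [0.304, 0.891, 0.1] 0.0
[422.8, 257.9, 180.0, 176.5] -> [0.307, 0.89, 0.083] -0.0
[422.8, 257.9, 127.0, 176.5] -> [0.0, 0.0, 0.442] -0.0
```

{"fn": "drive_tool", "kwargs": {
  "increments": [
    [[-1,0.304,0.891,0.1,0],[-1,0.304,0.891,0.1,0],[-1,0.304,0.891,0.1,0],[-1,0.304,0.891,0.1,0]]
  ]
}}

```text
time_s: 50.58
tcp_pos: [0.4528, 0.1491, 0.1902]
eef_rot: [-180.0, -0.0, 176.6]
contact_force: [-0.5, 0.6, -0.4]
gripper_width: 0.0314
gripper_force: 0.0
```

{"fn": "drive_tool", "kwargs": {
  "increments": [
    [[-1,0.307,0.89,0.083,0],[-1,0.307,0.89,0.083,0],[-1,0.307,0.89,0.083,0],[-1,0.307,0.89,0.083,0]]
  ]
}}

```text
time_s: 51.08
tcp_pos: [0.4231, 0.2564, 0.1801]
eef_rot: [-180.0, -0.0, 176.5]
contact_force: [0.1, 0.3, 1.2]
gripper_width: 0.0008
gripper_force: 0.0
```

{"fn": "drive_tool", "kwargs": {
  "increments": [
    [[-1,0,0,0.2,0],[-1,0,0,0.35,0],[-1,0,0,0.4,0],[-1,0,0,0.4,0]]
  ]
}}

```text
time_s: 51.58
tcp_pos: [0.4234, 0.2561, 0.1323]
eef_rot: [-180.0, -0.0, 176.4]
contact_force: [-1.0, 0.4, 0.2]
gripper_width: 0.0006
gripper_force: 0.0
```

{"fn": "drive_tool", "kwargs": {
  "increments": [
    [[-1,0,0,0.02,0],[-1,0,0,0.04,0],[-1,0,0,0.05,0],[-1,0,0,0.05,0]]
  ]
}}

```text
time_s: 52.08
tcp_pos: [0.423, 0.2569, 0.1263]
eef_rot: [180.0, 0.0, 176.4]
contact_force: [-0.0, -0.3, 0.2]
gripper_width: 0.0003
gripper_force: 0.0
```

{"fn": "drive_tool", "kwargs": {
  "increments": [
    [[-1,0,0,0.008,0],[-1,0,0,0.016,0],[-1,0,0,0.016,0]]
  ]
}}

```text
time_s: 52.45
tcp_pos: [0.423, 0.2569, 0.1242]
eef_rot: [-180.0, 0.0, 176.4]
contact_force: [-0.2, 0.3, -0.5]
gripper_width: 0.0004
gripper_force: 0.0
```

{"fn": "drive_tool", "kwargs": {
  "increments": [
    [[-1,0,0,0.008,0],[-1,0,0,0.016,0],[-1,0,0,0.016,0]]
  ]
}}

```text
time_s: 52.82
tcp_pos: [0.423, 0.2568, 0.1223]
eef_rot: [-180.0, -0.0, 176.4]
contact_force: [-0.5, -0.6, -0.1]
gripper_width: 0.0004
gripper_force: 0.0
```

{"fn": "drive_tool", "kwargs": {
  "increments": [
    [[-1,0,0,0.008,0],[-1,0,0,0.008,0]]
  ]
}}

```text
time_s: 53.08
tcp_pos: [0.423, 0.2568, 0.1213]
eef_rot: [-180.0, -0.0, 176.4]
contact_force: [-0.2, -0.6, 1.1]
gripper_width: 0.0005
gripper_force: 0.0
```

{"fn": "drive_tool", "kwargs": {
  "increments": [
    [[-1,0,0,0.008,0],[-1,0,0,0.008,0]]
  ]
}}

```text
time_s: 53.32
tcp_pos: [0.423, 0.2568, 0.1204]
eef_rot: [-180.0, -0.0, 176.4]
contact_force: [-0.7, 0.2, -0.0]
gripper_width: 0.0006
gripper_force: 0.0
```

{"fn": "drive_tool", "kwargs": {
  "increments": [
    [[-1,0,0,0.008,0],[-1,0,0,0.008,0]]
  ]
}}

```text
time_s: 53.58
tcp_pos: [0.4231, 0.2569, 0.1201]
eef_rot: [180.0, 0.0, 176.5]
contact_force: [-3.1, -1.4, 6.4]
gripper_width: 0.0005
gripper_force: 3.5
```

Contact is at z = 120.1 mm, so the bar is level (≈0 rad). One small extra press will show whether that is the stop.

{"fn": "drive_tool", "kwargs": {
  "increments": [
    [[-1,0,0,0.006,0],[-1,0,0,0.01,0],[-1,0,0,0.01,0]]
  ]
}}

```text
time_s: 53.95
tcp_pos: [0.4232, 0.2569, 0.1198]
eef_rot: [180.0, 0.0, 176.5]
contact_force: [-6.7, -2.3, 16.6]
gripper_width: 0.0009
gripper_force: 8.5
```

The stop holds at 16.6 N without moving, so the bar is fully down. I'll retract and make a final check.

{"fn": "drive_tool", "kwargs": {
  "increments": [
    [[-1,0,0,-0.3,0],[-1,0,0,-0.7,0],[-1,0,0,-1,0],[-1,0,0,-1,0]]
  ]
}}

```text
time_s: 54.45
tcp_pos: [0.4242, 0.258, 0.2413]
eef_rot: [179.7, 0.2, 176.5]
contact_force: [0.4, -0.3, -0.6]
gripper_width: 0.0004
gripper_force: 0.0
```

{"fn": "drive_tool", "kwargs": {
  "increments": [
    [[0,0,-0.9,0,0],[0,0,-0.9,0,0],[0,0,-0.9,0,0],[0,0,-0.9,0,0]]
  ]
}}

```text
time_s: 54.95
tcp_pos: [0.4164, 0.149, 0.238]
eef_rot: [-180.0, -0.0, 176.4]
contact_force: [0.0, 0.2, -0.1]
gripper_width: 0.0347
gripper_force: 0.0
```

```bash
python3 - <<'E'
from h import *
from plan import plan
plan([])
im=capture("top"); s8=cv2.imread("pics/t8full.png")[:,:,::-1]
B=(350,165,432,270);s=hsv(big(im,B));m=((s[...,1]<60)&(s[...,2]>75)).astype(np.uint8)*255
m=cv2.morphologyEx(m,cv2.MORPH_OPEN,np.ones((15,15),np.uint8))
n,l,st,c=cv2.connectedComponentsWithStats(m)
for i in range(1,n):
    if st[i,4]>3000: print("b",rect((l==i).astype(np.uint8)*255,B,.028))
sd=capture("side")[:,:,::-1].copy(); cv2.imwrite("pics/sfin.png",sd)
ref=cv2.imread("pics/s10full.png")
for nm,(x0,y0,x1,y1) in dict(tray=(318,205,375,240),knob=(330,235,356,275),board=(315,165,392,205)).items():
    print(nm,"mean diff vs before",np.abs(sd[y0:y1,x0:x1].astype(int)-ref[y0:y1,x0:x1]).mean().round(1))
f=hsv(big(sd[:,:,::-1].copy(),(318,200,375,245)));h=((f[...,1]>120)&(f[...,0]<18)).astype(np.uint8);q=cv2.moments(h,True);print("handle px",q["m10"]/q["m00"]/6+318,q["m01"]/q["m00"]/6+200,"predicted",proj("side",[.4625,.0005,.061]))
E
```

```text
t 54.95 p [416.4 149.  238. ] rot [-180.    -0.   176.4] w 34.7 F [ 0.   0.2 -0.1] g 0.0 j6 -139.0
b [ 493.5 -310.7  103.    47.9    8.9]
b [ 479.5 -210.9  103.4   47.4    9.5]
tray mean diff vs before 16.1
knob mean diff vs before 7.7
board mean diff vs before 22.2
handle px 345.17250266028196 210.05011306198458 predicted [347.36195115 212.59550065]
```

```bash
python3 - <<'E'
from h import *
from plant import job
R=[]
for n in("s10full","sfin"):
    i=cv2.imread(f"pics/{n}.png")[:,:,::-1].copy()
    f=hsv(big(i,(318,200,375,245)));h=((f[...,1]>120)&(f[...,0]<18)).astype(np.uint8);q=cv2.moments(h,True);R.append((q["m10"]/q["m00"]/6+318,q["m01"]/q["m00"]/6+200,q["m00"]/36))
print(R)
if np.hypot(R[0][0]-R[1][0],R[0][1]-R[1][1])<1.5: print(job.close_job())
E
```

```text
[(349.46299061079594, 211.6546564480276, 279.0833333333333), (345.17250266028196, 210.05011306198458, 278.44444444444446)]
```

The handle's centroid has moved 4 px, so the float may have been knocked. I'll clear the arm away and measure it from above.

{"fn": "drive_tool", "kwargs": {
  "increments": [
    [[0,0,0.9,0,0],[0,0,0.9,0,0],[0,0,0.9,0,0],[0,0,0.9,0,0]]
  ]
}}

```text
time_s: 55.55
tcp_pos: [0.4226, 0.2572, 0.2376]
eef_rot: [-179.9, -0.1, 176.5]
contact_force: [-0.7, -0.7, -0.1]
gripper_width: 0.0438
gripper_force: 0.0
```

```bash
python3 - <<'E'
from h import *
t=capture("top"); cv2.imwrite("pics/tf2.png",t[:,:,::-1]); sd=capture("side"); cv2.imwrite("pics/sf2.png",sd[:,:,::-1])
def hm(i,B,k,smin): f=hsv(big(i,B)); return ((f[...,1]>smin)&(f[...,0]<18)).astype(np.uint8)*255
for n in("s8","s10full","sfin","sf2"):
    if n=="s8": continue
    i=cv2.imread(f"pics/{n}.png")[:,:,::-1].copy(); B=(318,200,375,245)
    m=hm(i,B,0,120); x=cv2.boundingRect(m); print(n,[round(x[0]/6+B[0],1),round(x[1]/6+B[1],1),round(x[2]/6,1),round(x[3]/6,1)],rect(m,B,.074,n="side",k=9))
for n in("t6full","t8full","tf2"):
    i=cv2.imread(f"pics/{n}.png")[:,:,::-1].copy()
    B=(305,195,336,252); m=hm(i,B,0,105); print(n,rect(m,B,.074,k=7) if m.any() else None)
    f=hsv(big(i,B)); sole=((f[...,1]>60)&(f[...,2]>60)).astype(np.uint8)*255; sole[:, :6*4]=0
    g=hsv(i)[205:245,306:336]; 
i=cv2.imread("pics/tf2.png")[:,:,::-1].copy(); f=hsv(i)
for v in range(198,248,3): print(v,''.join('#' if f[v,u,1]>120 else '+' if f[v,u,1]>70 else '.' for u in range(296,344)))
E
```

```text
s10full [330.0, 200.0, 45.0, 27.0] [463.3  40.3  94.6  88.1   2.3]
sfin [328.3, 200.0, 46.7, 23.3] [481.5  28.6  96.1  92.3   3.3]
sf2 [329.7, 200.0, 45.3, 23.2] [408.4 -70.9  65.1  15.1  14.2]
t6full [463.6   0.6  98.3  26.6   1.9]
t8full [463.7   0.8  98.1  25.9   2. ]
tf2 [482.7 -12.6  97.7  26.9   1.1]
198 ++++++++++++++++++++++++++++++++++++++++++++++++
201 ++++++++++.........................+++++++++++++
204 +++++++++..........++++++++++++++..+++++++++++++
207 +++++++++..........++++######++++..+++++++++++++
210 ++++++++++.........++++######++++..+++++++++++++
213 ++++++++++.........++++######++++..+++++++++++++
216 ++++++++++..........+++######+++++.+++++++++++++
219 ++++++++++..........++++#####+++++.+++++++++++++
222 ++++++++++..........++++######++++..++++++++++++
225 ++++++++++..........++++######++++..++++++++++++
228 ++++++++++..........++++######+++...++++++++++++
231 ++++++++++..........+++++++++++++++.++++++++++++
234 +++++++++++..........++++++++++.++..++++++++++++
237 +++++++++++.........................++++++++++++
240 +++++++++++.........................++++++++++++
243 +++++++++++.........................++++++++++++
246 +++++++++++..........................+++++++++++
```

The float was knocked about 23 mm, to (483, -13). It is still inside the tray but close against the wall, so I'll lift it and set it back in the centre.

```bash
python3 plan.py 440,150,230,178 465,50,200,181.1 482.7,-12.6,140,181.1 482.7,-12.6,55,181.1; python3 - <<'E'
from h import *
print(proj("side",[.4827,-.0126,.061]),proj("side",[.4637,.0008,.061]))
E
```

```text
t 55.65 p [422.8 256.4 238.1] rot [-180.    -0.   176.4] w 44.0 F [-0.9 -0.3  0. ] g 0.0 j6 -148.0
[440.0, 150.0, 230.0, 178.0] -> [-0.198, -0.876, 0.067] -0.0043
[465.0, 50.0, 200.0, 181.1] -> [-0.237, -0.826, 0.25] -0.0086
[482.7, -12.6, 140.0, 181.1] -> [-0.137, -0.524, 0.5] -0.0
[482.7, -12.6, 55.0, 181.1] -> [0.0, 0.0, 0.708] -0.0
[342.63173448 209.71223198] [347.01805665 212.59489529]
```

{"fn": "drive_tool", "kwargs": {
  "increments": [
    [[1,-0.198,-0.876,0.067,-0.0043],[1,-0.198,-0.876,0.067,-0.0043],[1,-0.198,-0.876,0.067,-0.0043],[1,-0.198,-0.876,0.067,-0.0043]]
  ]
}}

```text
time_s: 56.15
tcp_pos: [0.4404, 0.15, 0.2307]
eef_rot: [180.0, 0.0, 177.9]
contact_force: [-0.2, 0.3, -0.4]
gripper_width: 0.0782
gripper_force: 0.0
```

{"fn": "drive_tool", "kwargs": {
  "increments": [
    [[1,-0.237,-0.826,0.25,-0.0086],[1,-0.237,-0.826,0.25,-0.0086],[1,-0.237,-0.826,0.25,-0.0086],[1,-0.237,-0.826,0.25,-0.0086]]
  ]
}}

```text
time_s: 56.65
tcp_pos: [0.4655, 0.0509, 0.2005]
eef_rot: [180.0, 0.0, -178.9]
contact_force: [-0.1, 0.2, 0.8]
gripper_width: 0.0875
gripper_force: 0.0
```

{"fn": "drive_tool", "kwargs": {
  "increments": [
    [[1,-0.137,-0.524,0.2,0],[1,-0.137,-0.524,0.5,0],[1,-0.137,-0.524,0.5,0],[1,-0.137,-0.524,0.5,0]]
  ]
}}

```text
time_s: 57.15
tcp_pos: [0.4837, -0.011, 0.1416]
eef_rot: [-180.0, 0.1, -178.8]
contact_force: [-0.7, 0.0, 1.0]
gripper_width: 0.0875
gripper_force: 0.0
```

```bash
python3 plan.py 482.7,-12.6,55,181.1
```

```text
t 57.15 p [483.7 -11.  141.6] rot [-1.800e+02  1.000e-01 -1.788e+02] w 87.5 F [-0.7  0.   1. ] g 0.0 j6 -111.0
[482.7, -12.6, 55.0, 181.1] -> [0.009, -0.013, 0.722] 0.0003
```

{"fn": "drive_tool", "kwargs": {
  "increments": [
    [[1,0.009,-0.013,0.35,0],[1,0.009,-0.013,0.6,0],[1,0.009,-0.013,0.72,0],[1,0.009,-0.013,0.72,0]]
  ]
}}

```text
time_s: 57.65
tcp_pos: [0.4822, -0.0131, 0.0543]
eef_rot: [-180.0, 0.0, -178.8]
contact_force: [1.3, -1.1, -0.4]
gripper_width: 0.0875
gripper_force: 0.0
```

{"fn": "drive_tool", "kwargs": {
  "increments": [
    [[-1,0,0,0,0],[-1,0,0,0,0],[-1,0,0,0,0],[-1,0,0,0,0],[-1,0,0,0,0]]
  ],
  "squeeze": 25
}}

```text
time_s: 58.28
tcp_pos: [0.4818, -0.0138, 0.0539]
eef_rot: [180.0, 0.0, -178.9]
contact_force: [-0.3, -0.2, -0.1]
gripper_width: 0.0431
gripper_force: 0.0
```

{"fn": "drive_tool", "kwargs": {
  "increments": [
    [[-1,0,0,0,0],[-1,0,0,0,0],[-1,0,0,0,0],[-1,0,0,0,0],[-1,0,0,0,0]]
  ]
}}

```text
time_s: 58.9
tcp_pos: [0.4816, -0.0138, 0.0537]
eef_rot: [-180.0, -0.0, -178.9]
contact_force: [-0.2, -0.2, -1.9]
gripper_width: 0.0238
gripper_force: 24.9
```

{"fn": "drive_tool", "kwargs": {
  "increments": [
    [[-1,0,0,-0.1,0],[-1,0,0,-0.2,0],[-1,0,0,-0.3,0],[-1,0,0,-0.3,0]]
  ]
}}

```text
time_s: 59.4
tcp_pos: [0.4826, -0.0135, 0.0913]
eef_rot: [179.9, 0.2, -178.9]
contact_force: [-0.2, 0.3, -1.6]
gripper_width: 0.0237
gripper_force: 24.9
```

```bash
python3 plan.py 462.4,0.9,92,181.7
```

```text
t 59.4 p [482.6 -13.5  91.3] rot [ 179.9    0.2 -178.9] w 23.7 F [-0.2  0.3 -1.6] g 24.9 j6 -111.0
[462.4, 0.9, 92.0, 181.7] -> [0.166, 0.123, -0.006] -0.0017
```

{"fn": "drive_tool", "kwargs": {
  "increments": [
    [[-1,0.08,0.06,0,-0.0017],[-1,0.166,0.123,0,-0.0017],[-1,0.166,0.123,0,-0.0017],[-1,0.166,0.123,0,-0.0017]]
  ]
}}

```text
time_s: 59.9
tcp_pos: [0.4615, 0.0009, 0.0899]
eef_rot: [-180.0, 0.0, -178.3]
contact_force: [-0.0, -0.2, -1.8]
gripper_width: 0.0237
gripper_force: 24.9
```

{"fn": "drive_tool", "kwargs": {
  "increments": [
    [[-1,0,0,0.1,0],[-1,0,0,0.2,0],[-1,0,0,0.27,0],[-1,0,0,0.3,0],[-1,0,0,0.3,0]]
  ]
}}

```text
time_s: 60.52
tcp_pos: [0.4616, 0.0006, 0.0537]
eef_rot: [-180.0, -0.0, -178.3]
contact_force: [0.9, 0.6, -1.9]
gripper_width: 0.0238
gripper_force: 25.0
```

```bash
python3 plan.py 462.4,0.9,53.3,181.7
```

```text
t 60.52 p [461.6   0.6  53.7] rot [-180.    -0.  -178.3] w 23.8 F [ 0.9  0.6 -1.9] g 25.0 j6 -113.0
[462.4, 0.9, 53.3, 181.7] -> [-0.006, 0.002, 0.003] 0.0
```

{"fn": "drive_tool", "kwargs": {
  "increments": [
    [[-1,0,0,0.004,0],[-1,0,0,0.008,0],[-1,0,0,0.008,0]]
  ]
}}

```text
time_s: 60.9
tcp_pos: [0.4618, 0.0006, 0.0534]
eef_rot: [180.0, 0.0, -178.3]
contact_force: [-2.5, 0.8, 4.9]
gripper_width: 0.0237
gripper_force: 25.0
```

{"fn": "drive_tool", "kwargs": {
  "increments": [
    [[-0.3,0,0,0,0],[0,0,0,0,0],[0,0,0,0,0],[0,0,0,0,0]]
  ]
}}

```text
time_s: 61.4
tcp_pos: [0.4616, 0.0006, 0.0528]
eef_rot: [-180.0, -0.0, -178.3]
contact_force: [-0.2, -0.5, 0.9]
gripper_width: 0.0431
gripper_force: 0.0
```

{"fn": "drive_tool", "kwargs": {
  "increments": [
    [[0,0,0,-0.3,0],[0,0,0,-0.7,0],[0,0,0,-1,0],[0,0,0,-1,0]]
  ]
}}

```text
time_s: 61.9
tcp_pos: [0.4633, 0.0012, 0.1757]
eef_rot: [179.9, 0.3, -178.3]
contact_force: [-0.4, 0.9, -1.7]
gripper_width: 0.0442
gripper_force: 0.0
```

{"fn": "drive_tool", "kwargs": {
  "increments": [
    [[0,0,0.95,-0.5,0],[0,0,0.95,-0.5,0],[0,0,0.95,-0.5,0],[0,0,0.95,-0.5,0]]
  ]
}}

```text
time_s: 62.4
tcp_pos: [0.4575, 0.1146, 0.2318]
eef_rot: [-180.0, -0.1, -178.2]
contact_force: [0.3, -0.2, 0.3]
gripper_width: 0.0443
gripper_force: 0.0
```

{"fn": "drive_tool", "kwargs": {
  "increments": [
    [[0,0,0.95,0,0],[0,0,0.95,0,0],[0,0,0.95,0,0],[0,0,0.95,0,0]]
  ]
}}

```text
time_s: 62.9
tcp_pos: [0.4544, 0.2272, 0.2315]
eef_rot: [-179.9, -0.1, -178.3]
contact_force: [1.0, -0.1, 0.1]
gripper_width: 0.0438
gripper_force: 0.0
```

```bash
python3 - <<'E'
from h import *
from plan import plan
plan([]); t=capture("top"); cv2.imwrite("pics/tf3.png",t[:,:,::-1]); sd=capture("side"); cv2.imwrite("pics/sf3.png",sd[:,:,::-1])
B=(305,195,336,252);f=hsv(big(t,B));m=((f[...,1]>105)&(f[...,0]<18)).astype(np.uint8)*255;print("float",rect(m,B,.074,k=7))
B=(350,165,432,270);s=hsv(big(t,B));m=((s[...,1]<60)&(s[...,2]>75)).astype(np.uint8)*255
m=cv2.morphologyEx(m,cv2.MORPH_OPEN,np.ones((15,15),np.uint8)); n,l,st,c=cv2.connectedComponentsWithStats(m)
for i in range(1,n):
    if st[i,4]>3000: print("b",rect((l==i).astype(np.uint8)*255,B,.028))
g=cv2.cvtColor(sd,cv2.COLOR_RGB2GRAY);B=(330,235,356,275);q=cv2.moments((big(g,B)<45).astype(np.uint8),True);print("knob",q["m10"]/q["m00"]/6+330,q["m01"]/q["m00"]/6+235)
E
```

```text
t 62.9 p [454.4 227.2 231.5] rot [-1.799e+02 -1.000e-01 -1.783e+02] w 43.8 F [ 1.  -0.1  0.1] g 0.0 j6 -137.0
float [462.4   1.   98.2  26.6   2. ]
b [ 493.5 -310.4  103.5   48.     9.4]
b [ 479.5 -211.   103.4   47.3    9.5]
knob 342.76771081152526 254.7743193232884
```

The float is centred in the tray, both brackets are unmoved and the bar is down, so I'm handing in.

```bash
python3 -c "
from plant import job
print(job.close_job())"
```

```text
the job is handed in; nothing more can be done
None
```

The job is handed in (no verdict came back): both brackets are rib up on the drying board about 100 mm apart, the float is flat in the tool tray (re-centred after being knocked there), and the hold-down bar is fully down over the empty mould.

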